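# Pack the cleaning kit and the study kit for two fossils

## Task

Make up the two foam-lined kit trays: the grey cleaning tray gets the dark brown bone and the soft wooden brush, and the purple study tray gets the ammonite, the black-and-white scale bar and the magnifying glass, each lying flat and fully down in the recess cut to its shape. Set the two fossils down gently, do not drop them, and leave the blue wire brush, the amber bottle and the jar where they are.

Things in the scene. Friction and masses are not known exactly. Their poses are not given: they have to be found in the camera images.
- cleaning_tray: Grey cleaning-kit tray (loose, 0.5 kg), 200 (x) x 170 mm, rim 26 mm high, white firm foam inside with face at 24 mm. Dark-floored recesses 6 mm deep (floor 18 mm above underside), 8 mm play all round: bone 116 x 62 mm centred x 0, y +40; brush 146 x 46 at x 0, y -40. Both long in x, either way round. Origin: centre of underside, on the mat; z up.
- study_tray: Purple study-kit tray (loose, 0.5 kg), 200 (x) x 170 mm, rim 26 mm high, white firm foam inside with face at 24 mm. Dark-floored recesses 6 mm deep (floor 18 mm above underside), 8 mm play all round: magnifier 126 x 64 mm centred x 0, y +42; ammonite round, 70 across, at x -52, y -38; bar 96 x 32 at x +40, y -38. Long in x, either way round. Origin: centre of underside, on the mat; z up.
- bone: Fossil limb bone, dark brown, 102 mm long in x, 46 mm wide over the knobbly ends and 24 mm high; the round shaft between the knobs (x -20 to +20 mm) is 20 mm thick, its axis 12 mm above the underside. Lies flat on the mat. Origin: on its underside, midway along its length; z up. Take it across the middle of the shaft. About 90 g.
- ammonite: Fossil ammonite, a pale cream coiled shell lying flat: a disc 52 mm across and 18 mm high (firm to grip as a plain cylinder of that size). Origin: centre of its underside; z up. About 70 g.
- soft_brush: Soft flat brush with a pale wooden handle, brass ferrule and cream bristles, 130 mm long in x and 12 mm high. Handle from x -65 to +10 mm, 13 to 16 mm wide; ferrule 22 mm wide to x +30; bristles 26 mm wide to x +65. Lies flat on the mat. Origin: on its underside, midway along its length; z up. Best held across the handle at x -8 mm, where it is 16 mm wide, with flat sides. About 40 g.
- scale_bar: Photographic scale bar, a square-edged stick of aluminium with black and white bands, each nearly 10 mm, on its upper face, 80 mm long in x, 16 mm wide, 14 mm high. Lies flat on the mat. Origin: on its underside, midway along its length; z up. About 40 g.
- magnifier: Magnifying glass lying flat, 110 mm long in x: round dark red handle 14 mm thick from x -55 to +9 mm (axis 7 mm above the underside), then a brass rim 48 mm across and 11 mm high round clear glass, centred at x +31 mm. Lies flat on the mat. Origin: on its underside, midway along its length; z up. Best held across the handle at x -10 mm. About 45 g.
- wire_brush: Bystander: wire brush of the same shape and size as the soft brush but with a blue plastic handle, steel ferrule and dark grey bristles. Not part of either kit. Origin and axes as for the soft brush.
- amber_bottle: Bystander: small amber glass bottle with a black cap and pale label, 42 mm across, 75 mm high, standing on the mat. Origin: centre of its underside.
- jar: Bystander: green glass jar with a white lid, 48 mm across, 52 mm high, standing on the mat. Origin: centre of its underside.

How it is judged:
By the outcome, as a careful person would: the job done as asked, in the order asked, and still so for the second after the job is handed in, with the robot touching nothing.
It also fails if it takes over 136 s, if anything falls off the work surface, if the arm or the gripper's body presses on something with over 40 N, if the wrist force passes 120 N, or if a joint passes its speed limit or range.

## Robot

A 7-joint arm with a two-finger parallel gripper is mounted at the origin on the work surface. World frame = base frame: x ahead of the robot, y to its left, z up, the work surface at z = 0. Lengths are in m, angles in rad, forces in N, time in s.
With the tool pointing down it reaches from about 0.4 to 0.85 m from the base axis. Payload 10.4 kg.
Tool frame: the origin (TCP) lies at the very end of the fingers, on their centre line; the grasp point (between the pads) lies 19 mm behind it (manip.grip_depth is the distance from the TCP to the grasp point, in m); z points along the fingers, y is the direction in which the jaws open and shut (so a half turn about z gives the same grasp; the last joint's range is limited). The gripper opens to 85 mm and grips with 20 to 120 N. Pads are 22 mm wide; open, the fingers measure 114 mm over their backs; the gripper's body (76 mm by 85 mm) begins 54 mm behind the grasp point. The pads swing forward as they close: fully open they stand 13 mm farther back than shut.
Start: joints at [-1.214, 0.332, -0.065, 1.46, 0.022, 1.35, -0.088], TCP at [0.232, 0.58, 0.231] pointing down, gripper open.
Joint ranges: [-2.6, 2.6], [-0.5, 2.12], [-1.47, 1.34], [0.16, 2.42], [-1.27, 4.41], [0.06, 2.06], [-2.6, 2.6]. Speed limits (rad/s): [2.22, 2.22, 2.79, 2.79, 3.14, 3.14, 3.14].

## Interface

Orientations are given as a unit quaternion [x, y, z, w].
In Python, from workcell import manip gives the robot as it stands.
- The arm moves only by the tool step_arm, never from a script. Its argument "motion" is a list of rows, each a list of 6 numbers: the shift along the tool's x, y, z in mm, then the turn, a rotation vector about the tool's x, y, z in degrees. A call has 1 to 20 rows; each row shifts and turns the pose as measured when the row begins, along the tool's axes as they then stand; what a row does not reach is not made up. A row lasts 1/8 s, in which the tool goes at most 62.5 mm and 10.7 degrees, less where a joint would pass 70% of its speed; a pose out of reach is approached as far as the arm can. A call with a gripper value outside its range is refused whole. "jaw" is the finger opening in mm, from 0 to 85.4, set as the call begins (left out, the last holds). The fingers move at their own pace and stop on an object; "force" is the grip in N (left out, the last holds). Time passes only in rows, so rows that do not move let the fingers close. It gives the time, the measured TCP pose, the force and the opening at its end, in the units of the state.
- manip.get_obs(): the state, without advancing time (a new reading comes with each control period).
- manip.camera(name): name is "scene" or "top" or "wrist"; returns the picture (420x560x3 uint8, blue, green, red); there is no depth.
- manip.camera_info(name): a dict with "camera_matrix" (3x3 intrinsics, pixels), "R" (3x3) and "t" (3): a world point X has camera coordinates R X + t. Camera axes: x right, y down, z forward; pixel columns grow to the right and rows downward; lengths in m; the calibration is good to about 2 mm. A picture is of the moment at which its call begins: read the wrist's pose just before it. camera_info takes no time and is no camera call; for the wrist camera it gives the pose at the moment of the call.
- manip.hand_in(): hands the job in, once; it reports no verdict.
The state is a dict: "clock": time; "joint_pos": joint angles; "joint_velocities": joint speeds; "tau": joint torques, N m; "position": TCP position; "ee_rot": TCP orientation; "ft_force": force on the tool from outside, world axes, zero at the start; "torque": the same for the moment, N m; "grip_width": opening from 0.0 (shut) to 1.0 (fully open).
Only numpy, scipy, OpenCV 4.12 (cv2) and the standard library are available. Lean on these libraries where they do the work, as an engineer would, in place of code of your own. Each camera call takes 0.05 s, during which the arm holds its last target.

## Working session

There is one attempt and no reset: what is moved stays moved. The work goes in short steps, Python scripts to look and compute and a tool call to move; the robot and the scene stay as the last step left them, time stands still between calls to the robot, and variables do not carry over. Pictures are saved under pics/ and viewed, and the job is handed in when it is done.

Besides the shell and the picture viewer there is one more tool, called as name(argument=value, ...), one argument or row to a line, values as JSON. step_arm: Moves the arm, as the interface text tells. Its arguments: {"type":"object","properties":{"motion":{"type":"array"},"jaw":{"type":"number"},"force":{"type":"number"}},"required":["motion"]}

```bash
ls; mkdir -p pics; python3 - <<'E'
from workcell import manip
import cv2
o=manip.get_obs();print(o)
for n in("scene","top"):
    cv2.imwrite(f"pics/{n}0.png",manip.camera(n)); i=manip.camera_info(n);print(n,i)
print(manip.grip_depth, manip.camera_info("wrist"))
E
```

```text
pics
{'clock': 0.0, 'joint_pos': array([-1.21360021,  0.33289295, -0.06474486,  1.46094868,  0.02159301,
        1.34985601, -0.08848735]), 'joint_velocities': array([-0.00017446,  0.00031796,  0.00072667,  0.00060253, -0.00121587,
       -0.00244459, -0.00121891]), 'tau': array([ 1.64767916e-04, -6.25450373e+01,  4.92552831e-02, -3.91607237e+01,
        1.62799854e-02,  9.91240988e-03, -5.11759808e-07]), 'position': array([0.23154821, 0.58013194, 0.23049935]), 'ee_rot': array([ 1.88722080e-01,  9.82030285e-01, -6.95810995e-04, -1.12326477e-04]), 'ft_force': array([ 0.55615981,  0.66215398, -0.02002012]), 'torque': array([0.03456455, 0.05174436, 0.00851052]), 'grip_width': 1.0068430700137851}
scene {'camera_matrix': array([[498.33722368,   0.        , 278.35164388],
       [  0.        , 498.33722368, 208.23817558],
       [  0.        ,   0.        ,   1.        ]]), 'R': array([[ 0.45287968,  0.89149564, -0.01164155],
       [ 0.55264985, -0.29094445, -0.78097981],
       [-0.69962714,  0.34725619, -0.62444776]]), 't': array([-0.28864999, -0.30964661,  1.57843478])}
top {'camera_matrix': array([[512.84001474,   0.        , 278.94023083],
       [  0.        , 512.84001474, 213.12769904],
       [  0.        ,   0.        ,   1.        ]]), 'R': array([[-0.01158403, -0.99989761,  0.00840149],
       [-0.98651688,  0.01005648, -0.16335031],
       [ 0.16324909, -0.01018047, -0.98653236]]), 't': array([0.01093362, 0.58997701, 0.94439749])}
0.0187 {'camera_matrix': array([[346.44561433,   0.        , 278.48349356],
       [  0.        , 346.44561433, 206.8043157 ],
       [  0.        ,   0.        ,   1.        ]]), 'R': array([[ 3.70484617e-01,  9.28838217e-01, -8.45692817e-04],
       [ 8.93078030e-01, -3.55970491e-01,  2.75130227e-01],
       [ 2.55250428e-01, -1.02686786e-01, -9.61406596e-01]]), 't': array([-0.62491037, -0.03509844,  0.37753858])}
```

View pics/top0.png

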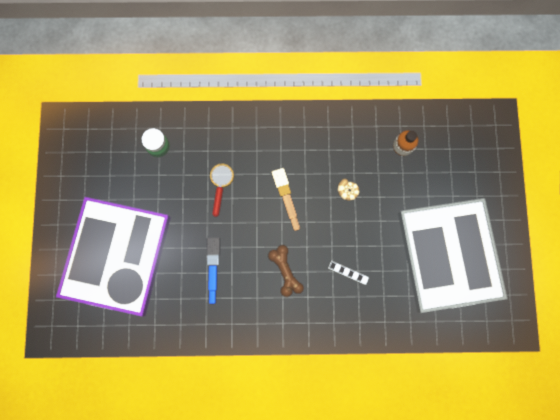

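View pics/scene0.png

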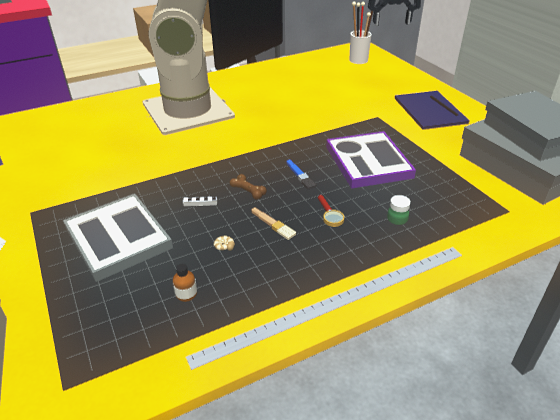

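The top view shows the purple tray at left (~112,256) and the grey tray at right (~453,254). The loose items are magnifier (220,188), soft brush (286,198), ammonite (348,190), bone (285,270) and bar (348,272). Of the bystanders, the wire brush is at (212,270), the jar at (155,141) and the bottle at (406,142). Next I'll measure them.

```bash
cat > h.py <<'E'
import numpy as np,cv2
from workcell import manip
from scipy.spatial.transform import Rotation as Ro
def cast(px,info,z):
    px=np.atleast_2d(np.asarray(px,float))
    K,R,t=info["camera_matrix"],info["R"],info["t"]
    d=np.c_[px,np.ones(len(px))]@np.linalg.inv(K).T@R
    c=-R.T@t
    return c+d*((z-c[2])/d[:,2])[:,None]
def proj(X,info):
    p=(info["R"]@np.atleast_2d(X).T).T+info["t"]; p=p@info["camera_matrix"].T; return p[:,:2]/p[:,2:]
def rect(mask,info,z):
    """minAreaRect in world mm of the largest blob -> centre,long,short,angle of long axis (deg), pts"""
    cs,_=cv2.findContours(mask.astype(np.uint8),cv2.RETR_EXTERNAL,cv2.CHAIN_APPROX_NONE)
    c=max(cs,key=cv2.contourArea)[:,0]
    return wrect(c,info,z)
def wrect(c,info,z):
    w=cast(c,info,z)[:,:2]*1000
    (cx,cy),(a,b),_=r=cv2.minAreaRect(w.astype(np.float32))
    q=cv2.boxPoints(r); e=[q[1]-q[0],q[2]-q[1]]; e=max(e,key=np.linalg.norm)
    ang=np.degrees(np.arctan2(e[1],e[0])); ang=(ang+90)%180-90
    return np.round([cx,cy,max(a,b),min(a,b),ang],1),w
E
cat > m.py <<'E'
from h import *
im=cv2.imread("pics/top0.png"); I=manip.camera_info("top")
hsv=cv2.cvtColor(im,cv2.COLOR_BGR2HSV); H,S,V=cv2.split(hsv)
def roi(m,x0,y0,x1,y1):
    o=np.zeros(m.shape,np.uint8);o[y0:y1,x0:x1]=m[y0:y1,x0:x1];return o
for n,b in(("purple",(50,190,175,320)),("grey",(395,190,515,318))):
    white=roi((V>190)&(S<60),*b)
    r,_=rect(white,I,.024);print(n,"foam",r)
    cs,h=cv2.findContours(white,cv2.RETR_CCOMP,cv2.CHAIN_APPROX_NONE)
    for c,hh in zip(cs,h[0]):
        if hh[3]>=0 and cv2.contourArea(c)>100: print("  recess",wrect(c[:,0],I,.0225)[0])
print("bone",rect(roi((S>90)&(V>45)&((H<20)|(H>170)),260,240,310,300),I,.012)[0])
print("brush",rect(roi((V>110)&(H<35),265,160,305,235),I,.010)[0])
print("brush handle",rect(roi((V>110)&(H<35)&(S>90),265,195,305,235),I,.010)[0])
print("ammo",rect(roi((V>110),330,170,365,205),I,.014)[0])
k=roi((V>150),325,255,372,288); pts=cv2.findNonZero(k)[:,0]; print("bar(white)",wrect(pts,I,.014)[0])
print("mag",rect(roi((S>80)&((H<30)|(H>165))&(V>60),205,158,240,220),I,.009)[0])
print("maghandle",rect(roi((S>150)&((H<8)|(H>165))&(V>60),205,158,240,220),I,.009)[0])
E
python3 m.py
python3 -c "
import cv2
im=cv2.imread('pics/top0.png')[150:310,200:380];cv2.imwrite('pics/crop0.png',cv2.resize(im,None,fx=3.7,fy=3.7,interpolation=cv2.INTER_CUBIC))"
```

```text
purple foam [514.4 330.  190.2 159.7 -13.1]
  recess [455.  304.5  69.1  68.4 -44.3]
  recess [523.9 371.2 128.5  66.1 -13. ]
  recess [545.2 284.1  97.7  34.1 -13.3]
grey foam [ 508.9 -334.9  198.5  164.     8.2]
  recess [ 503.5 -296.4  118.4   64.     8.2]
  recess [ 514.9 -376.   149.    48.2    8.2]
bone [480.2  -5.1  98.4  42.6  21.2]
brush [625.5 -12.6 134.3  31.   17.5]
brush handle [600.3 -20.5  77.7  18.2  20.3]
ammo [ 639.8 -130.5   62.9   53.6   89.4]
bar(white) [ 476.5 -130.9   81.3   18.1   65.8]
mag [6.469e+02 1.199e+02 1.096e+02 4.690e+01 6.000e-01]
maghandle [622.5 128.6  58.   11.3  -8.8]
```

View pics/crop0.png

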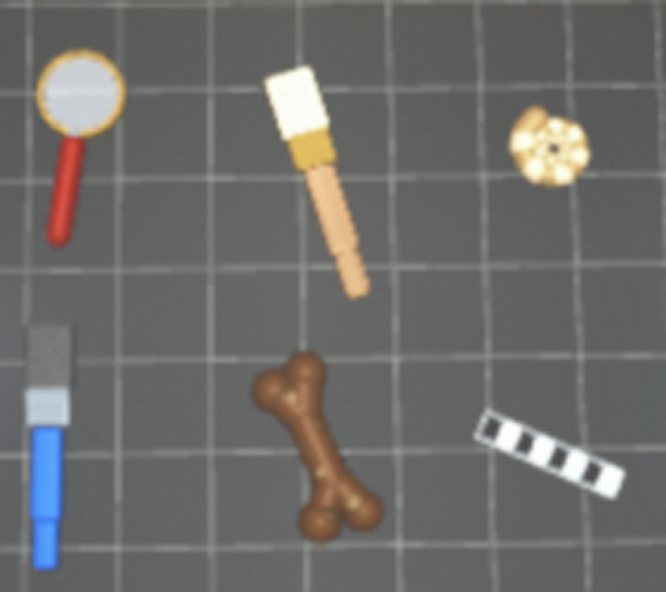

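```bash
cat > go.py <<'E'
# usage: go.py x y z(mm, TCP) jawangle(deg, world)  -> prints the shift/turn in tool axes
import sys
from h import *
def plan(x,y,z,ja):
    o=manip.get_obs(); p=np.array(o["position"])*1000; R=Ro.from_quat(o["ee_rot"])
    a=np.radians(ja); ty=np.array([np.cos(a),np.sin(a),0]); tz=np.array([0,0,-1.]); tx=np.cross(ty,tz)
    T=Ro.from_matrix(np.c_[tx,ty,tz])
    cur=np.degrees(np.arctan2(*R.apply([0,1,0])[[1,0]]))
    print("t %.2f pos"%o["clock"],p.round(1),"jaw ang %.1f"%cur,"F",o["ft_force"].round(1),"open %.1f"%(o["grip_width"]*85.4),"q",np.round(o["joint_pos"],2))
    d=np.array([x,y,z])-p
    print("shift now",R.inv().apply(d).round(1),"| turn",np.degrees((R.inv()*T).as_rotvec()).round(1),"| shift after turn",T.inv().apply(d).round(1))
if __name__=="__main__": plan(*map(float,sys.argv[1:5]))
E
python3 - <<'E'
exec(open('m.py').read().split("for n,b")[0])
for nm,m,z in (("ammo",roi((S>45)&(V>120),330,172,365,205),.012),("ammo2",roi((V>130),330,172,365,205),.012),("magrim",roi((S>60)&(V>90)&(H>8)&(H<30),205,158,240,190),.011)):
    cs,_=cv2.findContours(m,cv2.RETR_EXTERNAL,cv2.CHAIN_APPROX_NONE);c=max(cs,key=cv2.contourArea)[:,0]
    w=cast(c,I,z)[:,:2]*1000
    print(nm,wrect(c,I,z)[0],cv2.minEnclosingCircle(w.astype(np.float32)))
m=roi((S>90)&(V>45)&((H<20)|(H>170)),260,240,310,300)
p=cv2.findNonZero(m)[:,0];w=cast(p,I,.012)[:,:2]*1000;u,s,v=np.linalg.svd(w-w.mean(0));print("bone pca",w.mean(0),np.degrees(np.arctan(v[0][1]/v[0][0])))
m=roi((V>110)&(H<35),265,160,305,235)
p=cv2.findNonZero(m)[:,0];w=cast(p,I,.010)[:,:2]*1000;u,s,v=np.linalg.svd(w-w.mean(0));print("brush pca",w.mean(0),np.degrees(np.arctan(v[0][1]/v[0][0])))
for nm,pp in(("jar",(154,140)),("bottle",(406,140))):print(nm,cast(pp,I,.05))
E
python3 go.py 480 -5 200 -69
```

```text
ammo [ 642.  -135.7   46.    40.    62.1] ((644.87841796875, -136.71800231933594), 23.564414978027344)
ammo2 [ 642.  -135.7   44.2   40.    62.2] ((644.28466796875, -136.33473205566406), 23.76671600341797)
magrim [6.761e+02 1.200e+02 5.020e+01 4.680e+01 2.000e-01] ((676.0742797851562, 120.0408706665039), 25.717424392700195)
bone pca [480.40334685  -6.71342854] 20.48393569843722
brush pca [632.20778186  -9.96266329] 16.87352125899558
jar [[0.73874636 0.24964434 0.05      ]]
bottle [[ 0.73428949 -0.24926593  0.05      ]]
t 0.10 pos [231.6 580.1 230.6] jaw ang 68.2 F [-0.2 -0.3 -0.3] open 85.3 q [-1.21  0.33 -0.06  1.46  0.02  1.35 -0.09]
shift now [-447.6 -451.3   31.2] | turn [-0.000e+00  1.000e-01  1.372e+02] | shift after turn [ 22.2 635.3  30.6]
```

step_arm(
  motion=[
    [-34,-34,2,0,0,10],
    [-28,-40,2,0,0,10],
    [-21,-44,2,0,0,10],
    [-13,-47,2,0,0,10],
    [-5,-49,2,0,0,10],
    [4,-49,2,0,0,10],
    [12,-47,2,0,0,10],
    [20,-44,2,0,0,10],
  ],
  jaw=60,
  force=40,
)

```text
clock: 1.1
position: [0.0317, 0.384, 0.2119]
ee_rot: [0.786, 0.619, -0.001, 0.001]
ft_force: [0.7, 1.7, 0.7]
grip_width: 0.702
```

```bash
python3 go.py 480 -5 200 -69
```

```text
t 1.10 pos [ 31.7 384.  211.9] jaw ang -13.5 F [0.7 1.7 0.7] open 60.0 q [-1.28 -0.18 -0.29  2.04 -0.05  1.27 -1.79]
shift now [-273.2  527.    12.9] | turn [ 0.1  0.2 55.5] | shift after turn [279.2 523.8  11.9]
```

step_arm(
  motion=[
    [0,50,0,0,0,0],
    [0,50,0,0,0,0],
    [0,50,0,0,0,0],
    [0,50,0,0,0,0],
    [0,50,0,0,0,0],
    [0,50,0,0,0,0],
    [0,50,0,0,0,0],
    [0,50,0,0,0,0],
    [-45,21,2,0,0,0],
    [-45,21,2,0,0,0],
    [-45,21,2,0,0,0],
    [-45,21,2,0,0,0],
    [-45,21,2,0,0,0],
    [0,0,0,0,0,0],
  ],
)

```text
clock: 2.85
position: [0.4787, 0.0358, 0.1999]
ee_rot: [0.785, 0.62, -0.003, 0.002]
ft_force: [-0.4, 0.1, -0.2]
grip_width: 0.701
```

```bash
python3 go.py 480 -5 150 -69.5
```

```text
t 2.85 pos [478.7  35.8 199.9] jaw ang -13.4 F [-0.4  0.1 -0.2] open 59.9 q [-0.65  0.02  0.48  1.9  -0.    1.23 -0.4 ]
shift now [-39.   10.8  50.2] | turn [ 0.2  0.4 56.1] | shift after turn [-13.   38.7  49.9]
```

step_arm(
  motion=[
    [-39,11,50,0,0,0],
    [0,0,0,0,0,10.5],
    [0,0,0,0,0,10.5],
    [0,0,0,0,0,10.5],
    [0,0,0,0,0,10.5],
    [0,0,0,0,0,10.5],
    [0,0,0,0.2,0.4,3.6],
    [0,0,0,0,0,0],
  ],
)

```text
clock: 3.85
position: [0.4784, 0.0043, 0.1504]
ee_rot: [0.986, 0.169, -0.0, 0.0]
ft_force: [1.2, 0.8, -0.1]
grip_width: 0.703
```

```bash
python3 go.py 480 -5 100 -69.5; python3 -c "
from h import *
I=manip.camera_info('wrist');im=manip.camera('wrist')
for X,c in(((.48,-.005,.012),(0,0,255)),((.48-.0478,-.005-.0178,.012),(0,255,0)),((.48+.0478,-.005+.0178,.012),(0,255,0))):
    p=proj(X,I)[0];cv2.circle(im,tuple(int(v) for v in p),3,c,-1)
cv2.imwrite('pics/w1.png',im)"
```

```text
t 3.85 pos [478.4   4.3 150.4] jaw ang -70.6 F [ 1.2  0.8 -0.1] open 60.1 q [-0.64  0.06  0.56  1.97 -0.04  1.12 -1.3 ]
shift now [-1.6  9.4 50.4] | turn [-0.   0.  -1.1] | shift after turn [-1.8  9.3 50.4]
```

View pics/w1.png

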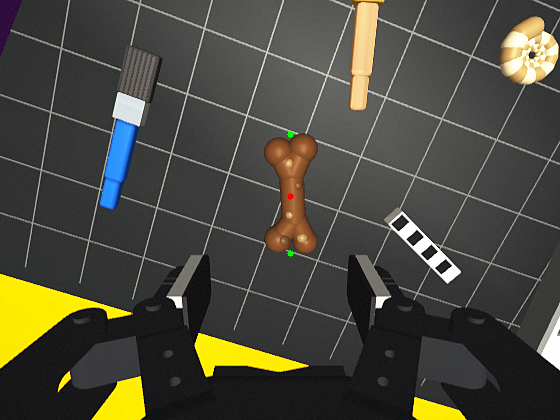

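The wrist view shows the bone upright between the jaws. Its centre at (291,194) lies on the predicted mark, so I'm lowering onto it.

step_arm(
  motion=[
    [-2,9,40,0,0,0],
    [0,0,40,0,0,0],
    [0,0,30,0,0,0],
    [0,0,20,0,0,0],
    [0,0,8,0,0,0],
    [0,0,0,0,0,0],
  ],
)

```text
clock: 4.65
position: [0.4805, -0.0018, 0.009]
ee_rot: [0.984, 0.176, 0.0, -0.0]
ft_force: [0.3, 0.1, 0.7]
grip_width: 0.703
```

```bash
python3 go.py 480 -5 6.5 -70
```

```text
t 4.65 pos [480.5  -1.8   9. ] jaw ang -69.7 F [0.3 0.1 0.7] open 60.0 q [-0.57  0.31  0.54  2.08 -0.21  0.81 -1.12]
shift now [-1.6  2.8  2.5] | turn [-0.  -0.   0.3] | shift after turn [-1.6  2.8  2.5]
```

step_arm(
  motion=[
    [-2,3,3,0,0,0],
    [0,0,0,0,0,0],
  ],
)

```text
clock: 4.9
position: [0.4807, -0.0053, 0.0072]
ee_rot: [0.984, 0.176, 0.001, -0.0]
ft_force: [0.1, 0.3, 0.1]
grip_width: 0.703
```

step_arm(
  motion=[
    [0,0,0,0,0,0],
    [0,0,0,0,0,0],
    [0,0,0,0,0,0],
    [0,0,0,0,0,0],
    [0,0,0,0,0,0],
    [0,0,0,0,0,0],
    [0,0,0,0,0,0],
  ],
  jaw=0,
  force=40,
)

```text
clock: 5.78
position: [0.4814, -0.0052, 0.0082]
ee_rot: [0.984, 0.176, 0.002, -0.001]
ft_force: [0.4, 0.4, 1.0]
grip_width: 0.212
```

```bash
python3 go.py 480 -5 6.5 -70
```

```text
t 5.78 pos [481.4  -5.2   8.2] jaw ang -69.7 F [0.4 0.4 1. ] open 18.1 q [-0.56  0.31  0.54  2.08 -0.22  0.8  -1.11]
shift now [-1.3 -0.6  1.7] | turn [-0.  -0.3  0.3] | shift after turn [-1.3 -0.6  1.7]
```

step_arm(
  motion=[
    [0,0,-15,0,0,0],
    [0,0,-30,0,0,0],
    [0,0,-40,0,0,0],
    [0,0,-30,0,0,0],
    [0,0,0,0,0,0],
  ],
)

```text
clock: 6.4
position: [0.4807, -0.006, 0.13]
ee_rot: [0.984, 0.176, 0.003, -0.0]
ft_force: [0.0, 0.0, -1.1]
grip_width: 0.212
```

```bash
python3 go.py 503.5 -296.4 120 -81.8;  python3 -c "
from h import *
cv2.imwrite('pics/w2.png',manip.camera('wrist'))"
```

```text
t 6.40 pos [480.7  -6.  130. ] jaw ang -69.8 F [ 0.   0.  -1.1] open 18.1 q [-0.64  0.09  0.59  1.99 -0.06  1.07 -1.24]
shift now [-79.  280.3   9.6] | turn [-0.  -0.3 12. ] | shift after turn [-18.8 290.7  10. ]
```

View pics/w2.png

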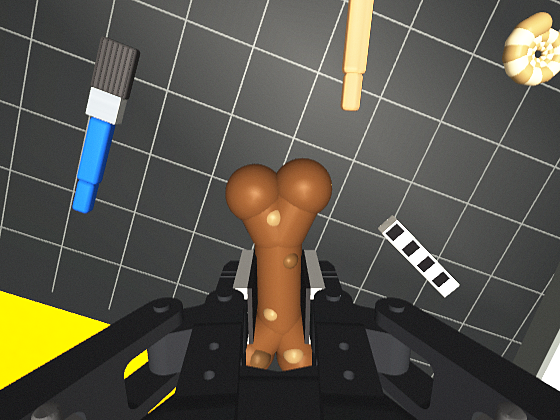

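The bone is held square across the shaft at (278,290). Carrying it to the grey tray.

step_arm(
  motion=[
    [0,0,0,0,0,6],
    [0,0,0,0,0,6],
    [-2,30,0,0,0,0],
    [-3,40,0,0,0,0],
    [-3,40,1,0,0,0],
    [-3,40,1,0,0,0],
    [-3,40,1,0,0,0],
    [-3,40,1,0,0,0],
    [-2,40,1,0,0,0],
    [0,20,0,0,0,0],
    [0,0,0,0,0,0],
  ],
)

```text
clock: 7.82
position: [0.4943, -0.3033, 0.1142]
ee_rot: [0.998, 0.069, -0.007, -0.001]
ft_force: [0.2, 0.6, -1.0]
grip_width: 0.211
```

```bash
python3 go.py 503.5 -296.4 60 -81.8;  python3 -c "
from h import *
cv2.imwrite('pics/w3.png',manip.camera('wrist'))"
```

```text
t 7.83 pos [ 494.3 -303.3  114.2] jaw ang -82.1 F [ 0.2  0.6 -1. ] open 18.1 q [-0.14  0.41  0.75  1.75 -0.3   1.12 -0.72]
shift now [10.8 -5.4 54. ] | turn [-0.1  0.8 -0.3] | shift after turn [10.1 -5.5 54.2]
```

View pics/w3.png

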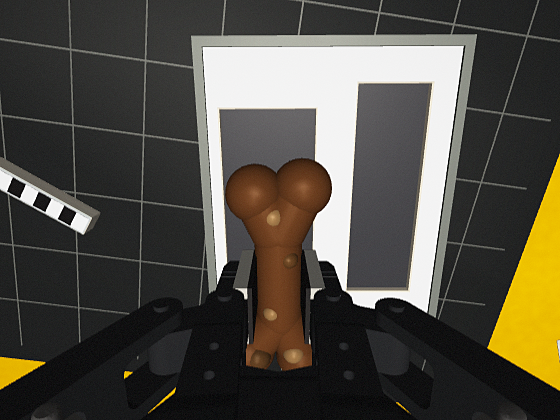

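```bash
python3 - <<'E'
from h import *
I=manip.camera_info('wrist')
print("recess far corners",cast([(220,109),(317,109)],I,.024)*1000)
print("brush recess corners",cast([(358,83),(433,83),(410,290),(348,288)],I,.024)*1000)
a=np.radians(8.2);e=np.array([np.cos(a),np.sin(a)]);n=np.array([-e[1],e[0]])
c=cast([(220,109),(317,109)],I,.024)[:,:2].mean(0)*1000
print("recess centre from wrist",c-58*e)
b=cast([(250,164),(305,159)],I,.1142-.0082+.013)[:,:2].mean(0)*1000
p=manip.get_obs()["position"][:2]*1000
print("bone far end rel TCP along,across",(b-p)@e,(b-p)@n)
E
```

```text
recess far corners [[ 555.9234967  -254.77508745   24.        ]
 [ 564.58583943 -316.32952293   24.        ]]
brush recess corners [[ 583.63920094 -339.09784587   24.        ]
 [ 590.17210779 -385.60469012   24.        ]
 [ 445.80087162 -407.4812589    24.        ]
 [ 440.89965809 -361.27347181   24.        ]]
recess centre from wrist [ 502.84764667 -293.82478334]
bone far end rel TCP along,across 49.32504557563555 0.8270823873910249
```

step_arm(
  motion=[
    [10,-7,20,0,0.8,0],
    [0,0,30,0,0,0],
    [0,0,20,0,0,0],
    [0,0,8,0,0,0],
    [0,0,0,0,0,0],
  ],
)

```text
clock: 8.5
position: [0.5039, -0.2878, 0.0332]
ee_rot: [0.997, 0.072, 0.0, -0.003]
ft_force: [0.4, 1.4, -0.6]
grip_width: 0.213
```

```bash
python3 go.py 503 -295 26 -81.8
```

```text
t 8.50 pos [ 503.9 -287.8   33.2] jaw ang -81.7 F [ 0.4  1.4 -0.6] open 18.1 q [-0.11  0.51  0.69  1.81 -0.39  0.97 -0.68]
shift now [-2.   7.1  7.1] | turn [-0.4 -0.   0.1] | shift after turn [-1.9  7.   7.2]
```

step_arm(
  motion=[
    [-2,7,0,-0.4,0,0],
    [0,0,0,0,0,0],
    [0,0,2,0,0,0],
    [0,0,2,0,0,0],
    [0,0,2,0,0,0],
    [0,0,0,0,0,0],
  ],
)

```text
clock: 9.25
position: [0.5041, -0.2964, 0.029]
ee_rot: [0.997, 0.072, 0.002, 0.001]
ft_force: [-0.5, -0.7, -0.1]
grip_width: 0.212
```

```bash
python3 go.py 503 -295 26 -81.8
```

```text
t 9.25 pos [ 504.1 -296.4   29. ] jaw ang -81.8 F [-0.5 -0.7 -0.1] open 18.1 q [-0.09  0.52  0.69  1.81 -0.4   0.95 -0.67]
shift now [-0.9 -1.6  3. ] | turn [ 0.2 -0.2  0. ] | shift after turn [-0.9 -1.5  3. ]
```

step_arm(
  motion=[
    [0,-1,1.5,0,0,0],
    [0,0,1.5,0,0,0],
    [0,0,0.5,0,0,0],
    [0,0,0,0,0,0],
  ],
)

```text
clock: 9.75
position: [0.504, -0.2953, 0.0263]
ee_rot: [0.997, 0.072, 0.002, 0.001]
ft_force: [0.6, -0.2, 0.1]
grip_width: 0.22
```

```bash
python3 go.py 503 -295 26 -81.8
```

```text
t 9.75 pos [ 504.  -295.3   26.3] jaw ang -81.8 F [ 0.6 -0.2  0.1] open 18.8 q [-0.09  0.52  0.68  1.81 -0.4   0.95 -0.67]
shift now [-1.  -0.4  0.3] | turn [ 0.1 -0.2  0. ] | shift after turn [-1.  -0.4  0.3]
```

step_arm(
  motion=[
    [0,0,0.6,0,0,0],
    [0,0,0.4,0,0,0],
    [0,0,0,0,0,0],
  ],
)

```text
clock: 10.12
position: [0.504, -0.2953, 0.0262]
ee_rot: [0.997, 0.072, 0.002, 0.0]
ft_force: [-1.6, 1.0, 1.5]
grip_width: 0.218
```

step_arm(
  motion=[
    [0,0,0,0,0,0],
    [0,0,0,0,0,0],
    [0,0,0,0,0,0],
  ],
  jaw=34,
)

```text
clock: 10.5
position: [0.5042, -0.2953, 0.0259]
ee_rot: [0.997, 0.072, 0.002, 0.001]
ft_force: [-0.4, -0.6, -0.1]
grip_width: 0.399
```

step_arm(
  motion=[
    [0,0,-15,0,0,0],
    [0,0,-35,0,0,0],
    [0,0,-45,0,0,0],
    [0,0,-45,0,0,0],
    [0,0,0,0,0,0],
  ],
)

```text
clock: 11.12
position: [0.5033, -0.2961, 0.174]
ee_rot: [0.997, 0.071, 0.003, 0.001]
ft_force: [-0.1, -0.2, -0.5]
grip_width: 0.395
```

```bash
python3 go.py 618 -15 120 -73;  python3 -c "
from h import *
cv2.imwrite('pics/w4.png',manip.camera('wrist'))"
```

```text
t 11.12 pos [ 503.3 -296.1  174. ] jaw ang -81.8 F [-0.1 -0.2 -0.5] open 33.7 q [-0.18  0.34  0.78  1.69 -0.25  1.21 -0.77]
shift now [ 153.1 -262.2   54.1] | turn [ 0.2 -0.3 -8.8] | shift after turn [ 191.9 -235.3   54. ]
```

View pics/w4.png

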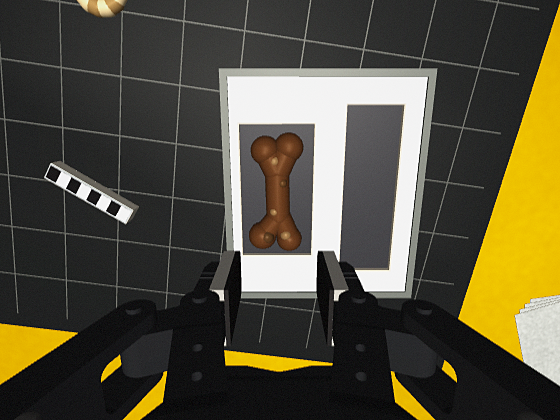

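The bone lies within its recess: bone (276,191), recess cols 240–313 and rows 125–253. Next is the soft brush.

step_arm(
  motion=[
    [22,-37,6,0,0,0],
    [22,-37,6,0,0,0],
    [22,-37,6,0,0,0],
    [22,-37,6,0,0,0],
    [22,-37,6,0,0,0],
    [22,-37,6,0,0,0],
    [19,-34,6,0,0,0],
    [0,0,0,0,0,-8.8],
    [0,0,0,0,0,0],
  ],
  jaw=46,
)

```text
clock: 12.3
position: [0.6142, -0.0118, 0.122]
ee_rot: [0.989, 0.147, -0.004, 0.0]
ft_force: [0.3, -0.4, -0.2]
grip_width: 0.541
```

```bash
python3 go.py 618 -15 60 -73;  python3 -c "
from h import *
I=manip.camera_info('wrist');im=manip.camera('wrist')
for X,c in(((.618,-.015,.011),(0,0,255)),):
    p=proj(X,I)[0];cv2.circle(im,tuple(int(v) for v in p),3,c,-1)
cv2.imwrite('pics/w5.png',im)"
```

```text
t 12.30 pos [614.2 -11.8 122. ] jaw ang -73.1 F [ 0.3 -0.4 -0.2] open 46.2 q [-0.53  0.44  0.61  1.64 -0.27  1.15 -1.13]
shift now [ 3.1  4.2 61.9] | turn [-0.   0.4 -0.1] | shift after turn [ 2.7  4.2 62. ]
```

View pics/w5.png

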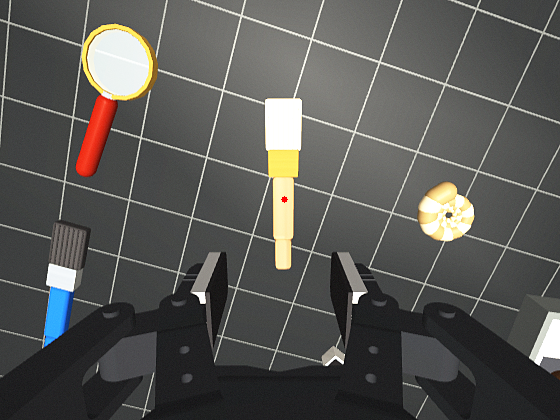

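step_arm(
  motion=[
    [3,4,40,0,0.4,0],
    [0,0,40,0,0,0],
    [0,0,25,0,0,0],
    [0,0,6,0,0,0],
    [0,0,0,0,0,0],
  ],
)

```text
clock: 12.98
position: [0.6177, -0.0174, 0.0087]
ee_rot: [0.991, 0.137, 0.0, -0.0]
ft_force: [-0.5, 0.4, 0.7]
grip_width: 0.538
```

```bash
python3 go.py 618 -15 6.5 -73
```

```text
t 12.97 pos [617.7 -17.4   8.7] jaw ang -74.3 F [-0.5  0.4  0.7] open 45.9 q [-0.48  0.59  0.56  1.72 -0.37  0.95 -1.07]
shift now [ 0.9 -2.2  2.2] | turn [-0.  -0.  -1.3] | shift after turn [ 1.  -2.2  2.2]
```

step_arm(
  motion=[
    [1,-2,3,0,0,-1.3],
    [0,0,0,0,0,0],
  ],
)

```text
clock: 13.22
position: [0.6193, -0.0151, 0.0076]
ee_rot: [0.989, 0.148, 0.002, -0.0]
ft_force: [0.9, 0.2, 0.2]
grip_width: 0.539
```

step_arm(
  motion=[
    [0,0,0,0,0,0],
    [0,0,0,0,0,0],
    [0,0,0,0,0,0],
    [0,0,0,0,0,0],
    [0,0,0,0,0,0],
    [0,0,0,0,0,0],
  ],
  jaw=0,
  force=40,
)

```text
clock: 13.98
position: [0.62, -0.015, 0.0088]
ee_rot: [0.989, 0.148, 0.002, -0.0]
ft_force: [-0.1, 0.4, 0.2]
grip_width: 0.172
```

```bash
python3 go.py 618 -15 6.5 -73
```

```text
t 13.97 pos [620.  -15.    8.8] jaw ang -73.0 F [-0.1  0.4  0.2] open 14.7 q [-0.47  0.59  0.55  1.71 -0.37  0.94 -1.05]
shift now [-1.9 -0.6  2.3] | turn [ 0.  -0.3  0. ] | shift after turn [-1.9 -0.6  2.3]
```

step_arm(
  motion=[
    [0,0,0,0,0,0],
    [-1,0,3,0,-0.3,0],
    [0,0,1.5,0,0,0],
    [0,0,0,0,0,0],
  ],
  jaw=26,
)

```text
clock: 14.48
position: [0.6189, -0.0153, 0.0038]
ee_rot: [0.989, 0.148, -0.0, 0.0]
ft_force: [0.0, 0.8, -0.3]
grip_width: 0.304
```

step_arm(
  motion=[
    [0,0,0,0,0,0],
    [0,0,0,0,0,0],
    [0,0,0,0,0,0],
    [0,0,0,0,0,0],
  ],
  jaw=0,
  force=40,
)

```text
clock: 14.98
position: [0.6191, -0.0153, 0.004]
ee_rot: [0.989, 0.148, -0.0, 0.0]
ft_force: [-0.4, 0.0, -0.1]
grip_width: 0.172
```

```bash
python3 go.py 618 -15 6.5 -73
```

```text
t 14.97 pos [619.1 -15.3   4. ] jaw ang -73.0 F [-0.4  0.  -0.1] open 14.7 q [-0.47  0.59  0.55  1.71 -0.37  0.94 -1.05]
shift now [-0.9 -0.6 -2.5] | turn [0. 0. 0.] | shift after turn [-0.9 -0.6 -2.5]
```

step_arm(
  motion=[
    [0,0,-15,0,0,0],
    [0,0,-30,0,0,0],
    [0,0,-40,0,0,0],
    [0,0,-35,0,0,4.5],
    [0,0,0,0,0,4.5],
    [0,0,0,0,0,0],
  ],
)

```text
clock: 15.72
position: [0.6197, -0.0159, 0.1333]
ee_rot: [0.998, 0.068, 0.001, 0.0]
ft_force: [-0.6, 0.4, -0.7]
grip_width: 0.17
```

```bash
python3 go.py 507 -375.7 120 -81.8
```

```text
t 15.72 pos [619.7 -15.9 133.3] jaw ang -82.2 F [-0.6  0.4 -0.7] open 14.5 q [-0.55  0.45  0.66  1.63 -0.29  1.16 -1.27]
shift now [-160.2  341.3   13. ] | turn [ 0.  -0.1 -0.4] | shift after turn [-162.8  340.    13.3]
```

step_arm(
  motion=[
    [-14,30,1,0,0,0],
    [-18,38,1,0,0,0],
    [-18,38,1,0,0,0],
    [-18,38,1,0,0,0],
    [-18,38,1,0,0,0],
    [-18,38,1,0,0,0],
    [-18,38,1,0,0,0],
    [-18,38,1,0,0,0],
    [-14,30,1,0,0,0],
    [-6,15,1,0,0,0],
    [0,0,0,0,0,0],
  ],
)

```text
clock: 17.1
position: [0.5067, -0.3859, 0.124]
ee_rot: [0.997, 0.08, 0.001, -0.0]
ft_force: [-0.7, 0.1, -0.7]
grip_width: 0.172
```

```bash
python3 go.py 507 -375.7 60 -81.8;  python3 -c "
from h import *
cv2.imwrite('pics/w6.png',manip.camera('wrist'))"
```

```text
t 17.10 pos [ 506.7 -385.9  124. ] jaw ang -80.9 F [-0.7  0.1 -0.7] open 14.7 q [ 0.04  0.52  0.73  1.59 -0.37  1.18 -0.56]
shift now [  1.8 -10.   64.1] | turn [-0.  -0.1  0.9] | shift after turn [  1.8 -10.1  64. ]
```

View pics/w6.png

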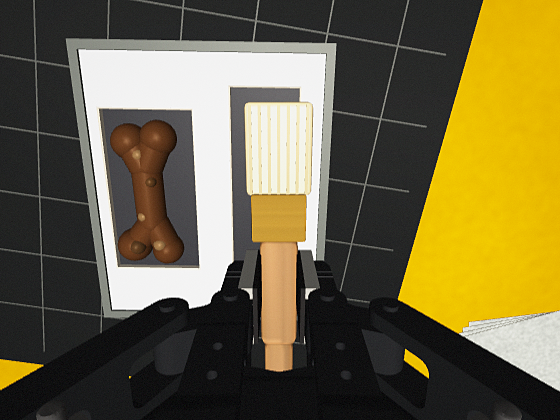

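```bash
python3 - <<'E'
from h import *
I=manip.camera_info('wrist')
p=manip.get_obs()["position"]*1000
c=cast([(231,87),(299,88)],I,.024)[:,:2]*1000
a=np.radians(8.2);e=np.array([np.cos(a),np.sin(a)])
print("recess far corners",c,"centre",c.mean(0)-73*e)
b=cast([(246,102),(312,102)],I,.1240-.004+.012)[:,:2]*1000
b2=cast([(252,241),(306,241)],I,.1240-.004+.011)[:,:2]*1000
a=np.radians(9.1);e=np.array([np.cos(a),np.sin(a)]);n=np.array([-e[1],e[0]])
for q in(b,b2):print("brush end rel TCP along/across",(q.mean(0)-p[:2])@e,(q.mean(0)-p[:2])@n)
E
```

```text
recess far corners [[ 583.9408811  -340.016722  ]
 [ 590.50908502 -384.44794725]] centre [ 514.97131821 -372.64424679]
brush end rel TCP along/across 71.5765553988663 0.5529875039573735
brush end rel TCP along/across 16.284026429385214 0.42247267544266887
```

step_arm(
  motion=[
    [3,-11,20,0,0,0.9],
    [0,0,30,0,0,0],
    [0,0,25,0,0,0],
    [0,0,10,0,0,0],
    [0,0,0,0,0,0],
  ],
)

```text
clock: 17.77
position: [0.5147, -0.3643, 0.0376]
ee_rot: [0.997, 0.078, 0.003, -0.002]
ft_force: [-0.9, -0.1, 0.2]
grip_width: 0.173
```

```bash
python3 go.py 508.6 -374.2 24 -81.8
```

```text
t 17.77 pos [ 514.7 -364.3   37.6] jaw ang -81.0 F [-0.9 -0.1  0.2] open 14.7 q [ 0.04  0.6   0.67  1.67 -0.43  1.02 -0.55]
shift now [-7.7  8.9 13.5] | turn [-0.2 -0.3  0.8] | shift after turn [-7.5  9.  13.6]
```

step_arm(
  motion=[
    [-8,9,0,-0.2,-0.3,0.8],
    [0,0,0,0,0,0],
    [0,0,4,0,0,0],
    [0,0,0,0,0,0],
  ],
)

```text
clock: 18.27
position: [0.509, -0.376, 0.0361]
ee_rot: [0.997, 0.071, 0.002, 0.001]
ft_force: [-0.0, 0.9, 0.0]
grip_width: 0.172
```

```bash
python3 go.py 508.6 -374.2 24 -81.8
```

```text
t 18.27 pos [ 509.  -376.    36.1] jaw ang -81.9 F [-0.   0.9  0. ] open 14.7 q [ 0.06  0.61  0.68  1.67 -0.44  1.02 -0.55]
shift now [-0.2 -1.8 12. ] | turn [ 0.1 -0.2 -0.1] | shift after turn [-0.2 -1.8 12.1]
```

step_arm(
  motion=[
    [0,-1,4,0,0,0],
    [0,0,4,0,0,0],
    [0,0,3,0,0,0],
    [0,0,1,0,0,0],
    [0,0,0,0,0,0],
  ],
)

```text
clock: 18.9
position: [0.5089, -0.3746, 0.0229]
ee_rot: [0.997, 0.071, 0.001, 0.001]
ft_force: [0.1, -0.6, -0.3]
grip_width: 0.171
```

```bash
python3 go.py 508.6 -374.2 24 -81.8
```

```text
t 18.90 pos [ 508.9 -374.6   22.9] jaw ang -81.8 F [ 0.1 -0.6 -0.3] open 14.6 q [ 0.06  0.62  0.67  1.68 -0.45  1.   -0.54]
shift now [-0.3 -0.5 -1.1] | turn [ 0.1 -0.2 -0. ] | shift after turn [-0.3 -0.5 -1.1]
```

step_arm(
  motion=[
    [0,0,-1,0,0,0],
    [0,0,0,0,0,0],
  ],
)

```text
clock: 19.15
position: [0.509, -0.3747, 0.0242]
ee_rot: [0.997, 0.071, 0.001, 0.001]
ft_force: [0.3, 0.2, -1.4]
grip_width: 0.173
```

step_arm(
  motion=[
    [0,0,0,0,0,0],
    [0,0,0,0,0,0],
    [0,0,0,0,0,0],
  ],
  jaw=28,
)

```text
clock: 19.52
position: [0.5092, -0.3749, 0.0245]
ee_rot: [0.997, 0.071, 0.002, 0.001]
ft_force: [0.1, -0.1, -0.3]
grip_width: 0.329
```

step_arm(
  motion=[
    [0,0,-15,0,0,0],
    [0,0,-35,0,0,0],
    [0,0,-45,0,0,0],
    [0,0,-45,0,0,0],
    [0,0,0,0,0,0],
  ],
)

```text
clock: 20.15
position: [0.5085, -0.3755, 0.173]
ee_rot: [0.998, 0.071, 0.002, 0.001]
ft_force: [-0.2, 0.8, -0.3]
grip_width: 0.327
```

```bash
python3 go.py 640 -134 110 -58;  python3 -c "
from h import *
cv2.imwrite('pics/w7.png',manip.camera('wrist'))"
```

```text
t 20.15 pos [ 508.5 -375.5  173. ] jaw ang -81.9 F [-0.2  0.8 -0.3] open 27.9 q [-0.01  0.46  0.76  1.56 -0.33  1.25 -0.62]
shift now [ 163.9 -220.8   63.1] | turn [  0.2  -0.2 -23.9] | shift after turn [ 239.5 -135.1   63. ]
```

View pics/w7.png

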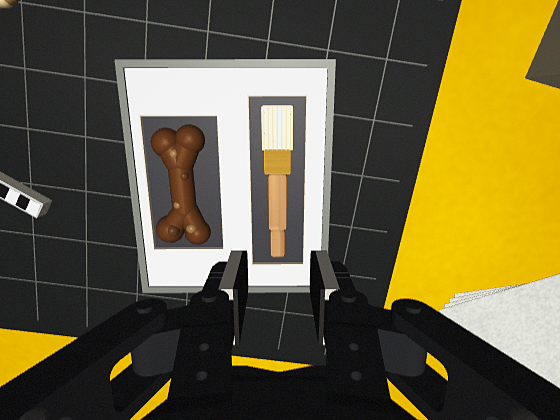

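The brush lies inside its recess (277,180). Next is the ammonite.

step_arm(
  motion=[
    [20,-28,2,0,0,0],
    [20,-28,2,0,0,0],
    [20,-28,2,0,0,0],
    [20,-28,2,0,0,0],
    [20,-28,2,0,0,0],
    [20,-28,2,0,0,0],
    [18,-28,2,0,0,0],
    [12,-16,2,0,0,0],
    [0,0,0,0,0,-8],
    [0,0,0,0,0,-8],
    [0,0,0,0,0,-8],
    [0,0,0,0,0,0],
  ],
  jaw=76,
)

```text
clock: 21.7
position: [0.6241, -0.1369, 0.1459]
ee_rot: [0.96, 0.28, -0.006, -0.002]
ft_force: [0.1, 0.4, -0.3]
grip_width: 0.89
```

```bash
python3 go.py 640 -134 60 -58;  python3 -c "
from h import *
I=manip.camera_info('wrist');im=manip.camera('wrist');cv2.imwrite('pics/w8.png',im)
H,S,V=cv2.split(cv2.cvtColor(im,cv2.COLOR_BGR2HSV));
m=((S>40)&(V>100)&(H<32)).astype(np.uint8);m[260:]=0
cs,_=cv2.findContours(m,cv2.RETR_EXTERNAL,cv2.CHAIN_APPROX_NONE)
for c in cs:
    if cv2.contourArea(c)>800:
        (u,v),_=cv2.minEnclosingCircle(c);w=cast(c[:,0],I,.012)[:,:2]*1000
        print(u,v,cv2.minEnclosingCircle(w.astype(np.float32)))
"
```

```text
t 21.70 pos [ 624.1 -136.9  145.9] jaw ang -57.5 F [ 0.1  0.4 -0.3] open 76.0 q [-0.3   0.48  0.6   1.54 -0.28  1.22 -0.66]
shift now [15.8  6.7 85.7] | turn [-0.4  0.6  0.5] | shift after turn [15.   6.  85.9]
504.0 162.0 ((741.6455688476562, -271.47412109375), 26.168561935424805)
```

View pics/w8.png

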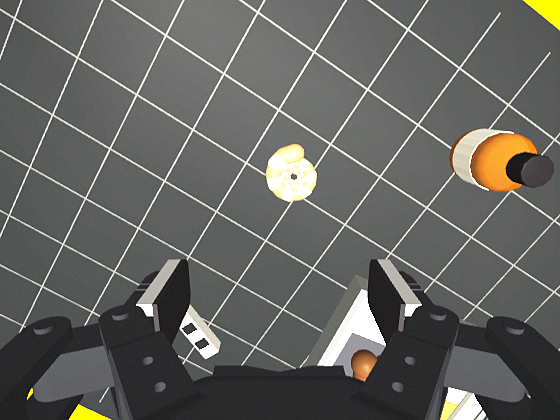

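```bash
python3 - <<'E'
from h import *
I=manip.camera_info('wrist');im=cv2.imread('pics/w8.png')
g=im[130:215,250:335];m=np.zeros(im.shape[:2],np.uint8);m[130:215,250:335]=(g[...,2]>150)&(g[...,2].astype(int)-g[...,0]>10)
m=cv2.morphologyEx(m,cv2.MORPH_OPEN,np.ones((3,3)))
cs,_=cv2.findContours(m,cv2.RETR_EXTERNAL,cv2.CHAIN_APPROX_NONE);c=max(cs,key=cv2.contourArea)
print(cv2.boundingRect(c))
w=cast(c[:,0],I,.010)[:,:2]*1000;print(cv2.minEnclosingCircle(w.astype(np.float32)))
print("hole",cast((294,177),I,.012)*1000)
p=w-manip.get_obs()["position"][:2]*1000
a=np.radians(-57.5);ey=np.array([np.cos(a),np.sin(a)]);ex=np.array([-ey[1],ey[0]])
print("x range",(p@ex).min(),(p@ex).max(),"y range",(p@ey).min(),(p@ey).max())
E
```

```text
(276, 144, 28, 20)
((656.4259033203125, -125.13534545898438), 11.051307678222656)
hole [[ 642.46830031 -138.24025005   12.        ]]
x range 25.754363170791937 40.85099067597918 y range -3.4721663791806163 18.076958672210132
```

```bash
python3 - <<'E'
from h import *
I=manip.camera_info('wrist');im=cv2.imread('pics/w8.png')
V=im.max(2);m=np.zeros(im.shape[:2],np.uint8);m[130:215,250:335]=(V[130:215,250:335]>170)
m=cv2.morphologyEx(m,cv2.MORPH_OPEN,np.ones((5,5)))
cs,_=cv2.findContours(m,cv2.RETR_EXTERNAL,cv2.CHAIN_APPROX_NONE);c=max(cs,key=cv2.contourArea)
print(cv2.boundingRect(c))
w=cast(c[:,0],I,.010)[:,:2]*1000;print(cv2.minEnclosingCircle(w.astype(np.float32)))
p=w-manip.get_obs()["position"][:2]*1000
a=np.radians(-57.5);ey=np.array([np.cos(a),np.sin(a)]);ex=np.array([-ey[1],ey[0]])
print("x range",(p@ex).min(),(p@ex).max(),"y range",(p@ey).min(),(p@ey).max())
crop=cv2.resize(im[120:230,230:360],None,fx=5,fy=5);cv2.imwrite('pics/c8.png',crop)
E
```

```text
(266, 144, 51, 58)
((643.8765869140625, -135.36053466796875), 23.6898193359375)
x range -5.910387638640519 40.85099067597918 y range -11.698135676118605 28.96537772042161
```

View pics/c8.png

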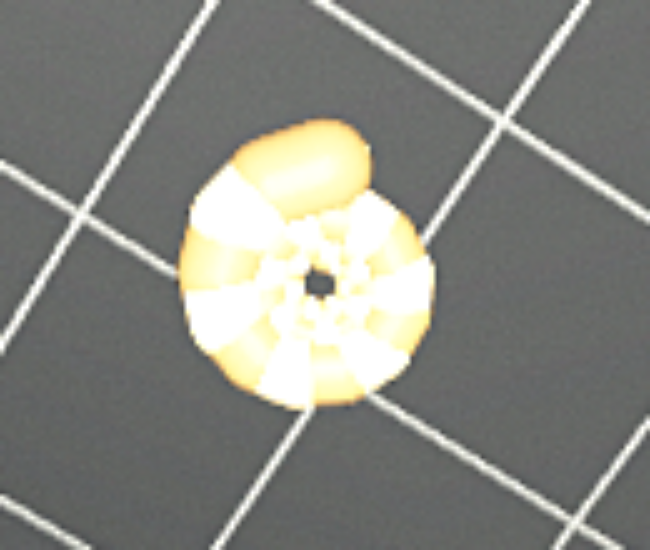

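```bash
python3 go.py 642.5 -137.5 40 -58
```

```text
t 21.75 pos [ 624.1 -136.9  145.9] jaw ang -57.6 F [ 0.4  0.3 -0.7] open 76.3 q [-0.31  0.48  0.6   1.54 -0.28  1.22 -0.66]
shift now [ 16.3  11.  105.7] | turn [-0.4  0.6  0.4] | shift after turn [ 15.2  10.2 105.9]
```

step_arm(
  motion=[
    [16,10,20,-0.4,0.6,0.4],
    [0,0,35,0,0,0],
    [0,0,35,0,0,0],
    [0,0,16,0,0,0],
    [0,0,0,0,0,0],
  ],
)

```text
clock: 22.38
position: [0.6436, -0.1386, 0.0373]
ee_rot: [0.964, 0.267, 0.001, 0.001]
ft_force: [1.0, -1.2, 0.7]
grip_width: 0.891
```

```bash
python3 go.py 642.5 -137.5 4 -58
```

```text
t 22.38 pos [ 643.6 -138.6   37.3] jaw ang -59.0 F [ 1.  -1.2  0.7] open 76.1 q [-0.26  0.62  0.55  1.59 -0.36  1.03 -0.64]
shift now [-0.4 -1.5 33.3] | turn [ 0.1 -0.  -1. ] | shift after turn [-0.3 -1.5 33.3]
```

step_arm(
  motion=[
    [0,-1,15,0,0,-0.5],
    [0,0,12,0,0,0],
    [0,0,4,0,0,0],
    [0,0,2,0,0,0],
    [0,0,0,0,0,0],
  ],
)

```text
clock: 23.0
position: [0.645, -0.1381, 0.0052]
ee_rot: [0.963, 0.271, 0.003, 0.002]
ft_force: [-0.6, 0.6, 0.5]
grip_width: 0.891
```

```bash
python3 go.py 642.5 -137.5 5 -58
```

```text
t 23.00 pos [ 645.  -138.1    5.2] jaw ang -58.6 F [-0.6  0.6  0.5] open 76.1 q [-0.25  0.66  0.53  1.6  -0.38  0.98 -0.61]
shift now [-1.8 -1.8  0.2] | turn [ 0.3 -0.2 -0.6] | shift after turn [-1.7 -1.9  0.2]
```

step_arm(
  motion=[
    [-2,-2,0.5,0.3,-0.2,0],
    [0,0,0,0,0,0],
  ],
)

```text
clock: 23.25
position: [0.6424, -0.1375, 0.0053]
ee_rot: [0.963, 0.271, 0.0, -0.0]
ft_force: [0.1, -0.4, -0.5]
grip_width: 0.889
```

step_arm(
  motion=[
    [0,0,0,0,0,0],
    [0,0,0,0,0,0],
    [0,0,0,0,0,0],
    [0,0,0,0,0,0],
    [0,0,0,0,0,0],
    [0,0,0,0,0,0],
  ],
  jaw=0,
  force=35,
)

```text
clock: 24.0
position: [0.6427, -0.1377, 0.0059]
ee_rot: [0.963, 0.271, 0.001, -0.0]
ft_force: [0.2, -0.3, 0.8]
grip_width: 0.591
```

```bash
python3 go.py 642.5 -137.5 5 -58
```

```text
t 24.00 pos [ 642.7 -137.7    5.9] jaw ang -58.6 F [ 0.2 -0.3  0.8] open 50.5 q [-0.25  0.66  0.53  1.6  -0.38  0.98 -0.61]
shift now [-0.1 -0.3  0.9] | turn [ 0.  -0.1 -0.6] | shift after turn [-0.1 -0.3  0.9]
```

step_arm(
  motion=[
    [0,0,-10,0,0,0],
    [0,0,-25,0,0,0],
    [0,0,-40,0,0,0],
    [0,0,-40,0,0,0],
    [0,0,-15,0,0,0],
    [0,0,0,0,0,0],
  ],
)

```text
clock: 24.75
position: [0.6418, -0.1377, 0.1408]
ee_rot: [0.963, 0.271, 0.0, -0.0]
ft_force: [1.0, -1.3, -1.9]
grip_width: 0.597
```

```bash
python3 go.py 455 304.5 130 -58; python3 -c "
from h import *
cv2.imwrite('pics/w9.png',manip.camera('wrist'))"
```

```text
t 24.75 pos [ 641.8 -137.7  140.8] jaw ang -58.6 F [ 1.  -1.3 -1.9] open 51.0 q [-0.29  0.51  0.6   1.51 -0.3   1.21 -0.67]
shift now [  71.1 -474.7   11.1] | turn [-0.  -0.  -0.6] | shift after turn [  75.9 -474.    10.8]
```

View pics/w9.png

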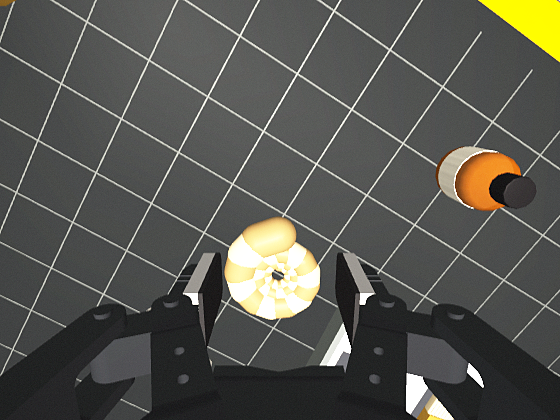

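The ammonite is held and centred at (278,275). Carrying it to the purple tray.

step_arm(
  motion=[
    [4,-28,1,0,0,0],
    [6,-40,1,0,0,0],
    [6,-40,1,0,0,0],
    [6,-40,1,0,0,0],
    [6,-40,1,0,0,0],
    [6,-40,1,0,0,0],
    [6,-40,1,0,0,0],
    [6,-40,1,0,0,0],
    [6,-40,1,0,0,0],
    [6,-40,1,0,0,0],
    [6,-40,1,0,0,0],
    [4,-30,0,0,0,0],
    [2,-10,0,0,0,0],
    [0,0,0,0,0,0],
  ],
)

```text
clock: 26.55
position: [0.4384, 0.3079, 0.1062]
ee_rot: [0.962, 0.271, -0.017, 0.003]
ft_force: [0.1, -0.0, -0.8]
grip_width: 0.587
```

```bash
python3 go.py 455 304.5 60 -58; python3 -c "
from h import *
cv2.imwrite('pics/w10.png',manip.camera('wrist'))"
```

```text
t 26.55 pos [438.4 307.9 106.2] jaw ang -58.5 F [ 0.1 -0.  -0.8] open 50.1 q [-1.05  0.28  0.41  1.84 -0.13  1.09 -1.61]
shift now [13.9 11.7 45.7] | turn [-0.2  2.  -0.5] | shift after turn [12.2 11.7 46.2]
```

View pics/w10.png

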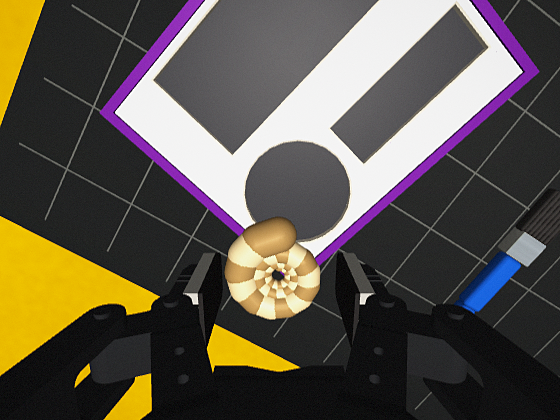

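```bash
python3 - <<'E'
from h import *
I=manip.camera_info('wrist');im=cv2.imread('pics/w10.png')
H,S,V=cv2.split(cv2.cvtColor(im,cv2.COLOR_BGR2HSV))
m=np.zeros(V.shape,np.uint8);m[130:225,235:360]=(V[130:225,235:360]<150)&(S[130:225,235:360]<60)
cs,_=cv2.findContours(m,cv2.RETR_EXTERNAL,cv2.CHAIN_APPROX_NONE);c=max(cs,key=cv2.contourArea)[:,0]
c=c[(c[:,1]<212)]
w=cast(c,I,.024)[:,:2]*1000
A=np.c_[2*w,np.ones(len(w))];s=np.linalg.lstsq(A,(w**2).sum(1),rcond=None)[0]
print("circle centre",s[:2],"r",np.sqrt(s[2]+s[:2]@s[:2]))
print("bar recess corners",cast([(331,129),(363,162),(487,45),(457,7)],I,.024)*1000)
q=cast((278,275),I,.1062-.0059+.012)*1000;print("hole",q,"tcp",manip.get_obs()["position"]*1000)
E
```

```text
circle centre [455.03411853 304.01467951] r 34.462432277475216
bar recess corners [[501.66667911 308.40899704  24.        ]
 [495.17035968 279.15775622  24.        ]
 [588.75987916 257.91491683  24.        ]
 [594.76416013 285.66779291  24.        ]]
hole [[438.93470993 308.4414416  112.3       ]] tcp [438.68917546 307.34309315 106.23994377]
```

step_arm(
  motion=[
    [14,11,0,-0.2,2,-0.5],
    [0,0,20,0,0,0],
    [0,0,20,0,0,0],
    [0,0,14,0,0,0],
    [0,0,0,0,0,0],
  ],
)

```text
clock: 27.22
position: [0.4646, 0.2982, 0.0508]
ee_rot: [0.962, 0.271, 0.005, 0.001]
ft_force: [-0.4, -0.2, -0.8]
grip_width: 0.59
```

```bash
python3 go.py 455 304 24 -58
```

```text
t 27.23 pos [464.6 298.2  50.8] jaw ang -58.5 F [-0.4 -0.2 -0.8] open 50.4 q [-1.    0.36  0.41  1.88 -0.17  0.93 -1.54]
shift now [ -5.5 -10.1  26.7] | turn [ 0.2 -0.5 -0.5] | shift after turn [ -5.1 -10.   26.8]
```

step_arm(
  motion=[
    [-5,-10,6,0.2,-0.5,-0.5],
    [0,0,0,0,0,0],
    [0,0,6,0,0,0],
    [0,0,0,0,0,0],
  ],
)

```text
clock: 27.72
position: [0.4557, 0.3052, 0.0396]
ee_rot: [0.961, 0.276, 0.002, -0.001]
ft_force: [1.0, -0.9, -0.6]
grip_width: 0.588
```

```bash
python3 go.py 455 304 24 -58
```

```text
t 27.73 pos [455.7 305.2  39.6] jaw ang -58.0 F [ 1.  -0.9 -0.6] open 50.2 q [-1.01  0.37  0.39  1.89 -0.18  0.92 -1.54]
shift now [-1.2  0.7 15.6] | turn [-0.  -0.2  0. ] | shift after turn [-1.2  0.7 15.6]
```

step_arm(
  motion=[
    [-1,1,5,0,0,0],
    [0,0,4,0,0,0],
    [0,0,3,0,0,0],
    [0,0,1,0,0,0],
    [0,0,0,0,0,0],
  ],
)

```text
clock: 28.35
position: [0.4556, 0.3036, 0.0257]
ee_rot: [0.961, 0.276, 0.002, -0.001]
ft_force: [0.1, -0.0, -1.0]
grip_width: 0.589
```

```bash
python3 go.py 455 304 24 -58
```

```text
t 28.35 pos [455.6 303.6  25.7] jaw ang -58.0 F [ 0.1 -0.  -1. ] open 50.3 q [-1.    0.39  0.39  1.9  -0.19  0.89 -1.53]
shift now [-0.3 -0.6  1.7] | turn [-0.  -0.2  0. ] | shift after turn [-0.3 -0.6  1.7]
```

step_arm(
  motion=[
    [0,0,0.8,0,0,0],
    [0,0,0.8,0,0,0],
    [0,0,0,0,0,0],
  ],
)

```text
clock: 28.72
position: [0.4557, 0.3038, 0.0242]
ee_rot: [0.961, 0.276, 0.002, -0.001]
ft_force: [0.5, -0.2, -0.7]
grip_width: 0.587
```

```bash
python3 go.py 455 304 24 -58
```

```text
t 28.73 pos [455.7 303.8  24.2] jaw ang -58.0 F [ 0.5 -0.2 -0.7] open 50.1 q [-1.    0.39  0.39  1.9  -0.19  0.89 -1.53]
shift now [-0.5 -0.6  0.2] | turn [-0.  -0.2  0. ] | shift after turn [-0.5 -0.6  0.2]
```

step_arm(
  motion=[
    [0,0,0.7,0,0,0],
    [0,0,0.6,0,0,0],
    [0,0,0,0,0,0],
    [0,0,0,0,0,0],
  ],
)

```text
clock: 29.22
position: [0.4559, 0.3039, 0.0239]
ee_rot: [0.961, 0.276, 0.002, -0.001]
ft_force: [0.1, 0.0, -0.1]
grip_width: 0.591
```

```bash
python3 go.py 455 304 24 -58
```

```text
t 29.23 pos [455.9 303.9  23.9] jaw ang -58.0 F [ 0.1  0.  -0.1] open 50.5 q [-1.    0.39  0.39  1.9  -0.19  0.88 -1.53]
shift now [-0.8 -0.6 -0.1] | turn [-0.  -0.2  0. ] | shift after turn [-0.8 -0.6 -0.1]
```

step_arm(
  motion=[
    [0,0,0.5,0,0,0],
    [0,0,0,0,0,0],
  ],
)

```text
clock: 29.48
position: [0.456, 0.304, 0.0239]
ee_rot: [0.961, 0.276, 0.002, -0.001]
ft_force: [-0.4, -0.1, -0.2]
grip_width: 0.597
```

step_arm(
  motion=[
    [0,0,0,0,0,0],
    [0,0,0,0,0,0],
    [0,0,0,0,0,0],
  ],
  jaw=62,
)

```text
clock: 29.85
position: [0.456, 0.304, 0.0236]
ee_rot: [0.961, 0.276, 0.002, -0.001]
ft_force: [0.3, -0.5, 0.5]
grip_width: 0.727
```

step_arm(
  motion=[
    [0,0,-15,0,0,0],
    [0,0,-35,0,0,0],
    [0,0,-45,0,0,0],
    [0,0,-45,0,0,0],
    [0,0,0,0,0,0],
  ],
)

```text
clock: 30.48
position: [0.4561, 0.3033, 0.172]
ee_rot: [0.961, 0.275, 0.003, -0.001]
ft_force: [-0.3, 0.3, -1.0]
grip_width: 0.726
```

```bash
python3 go.py 476.5 -131 130 -24; python3 -c "
from h import *
cv2.imwrite('pics/w11.png',manip.camera('wrist'))"
```

```text
t 30.48 pos [456.1 303.3 172. ] jaw ang -58.0 F [-0.3  0.3 -1. ] open 62.0 q [-1.05  0.2   0.43  1.77 -0.09  1.18 -1.61]
shift now [-212.7  379.3   40.4] | turn [  0.1  -0.4 -34. ] | shift after turn [-388.4  195.3   42. ]
```

View pics/w11.png

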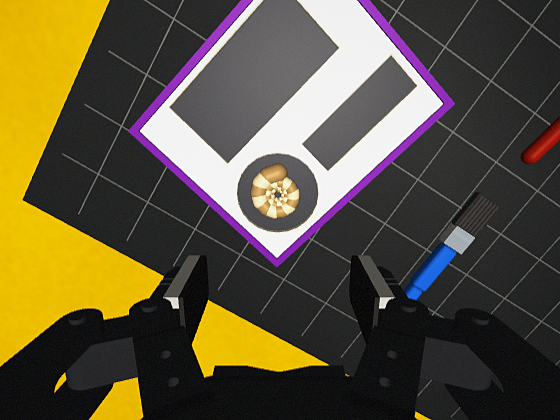

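The ammonite sits in its round recess (277,192). Next is the scale bar.

step_arm(
  motion=[
    [-16,28,2,0,0,0],
    [-22,40,2,0,0,0],
    [-22,40,2,0,0,0],
    [-22,40,2,0,0,0],
    [-22,40,2,0,0,0],
    [-22,40,2,0,0,0],
    [-22,40,2,0,0,0],
    [-22,40,2,0,0,0],
    [-22,40,2,0,0,0],
    [-16,28,2,0,0,0],
    [0,0,0,0,0,-9],
    [0,0,0,0,0,-9],
    [0,0,0,0,0,-9],
    [0,0,0,0,0,-7],
    [0,0,0,0,0,0],
  ],
  jaw=46,
)

```text
clock: 32.4
position: [0.4689, -0.1417, 0.14]
ee_rot: [0.834, 0.551, -0.006, -0.003]
ft_force: [-0.3, 0.7, -0.1]
grip_width: 0.54
```

```bash
python3 go.py 476.5 -131 60 -24;  python3 -c "
from h import *
I=manip.camera_info('wrist');im=manip.camera('wrist')
p=proj((.4765,-.131,.014),I)[0];cv2.circle(im,tuple(int(v) for v in p),2,(0,0,255),-1)
cv2.imwrite('pics/w12.png',im)"
```

```text
t 32.40 pos [ 468.9 -141.7  140. ] jaw ang -23.1 F [-0.3  0.7 -0.1] open 46.1 q [-0.5   0.13  0.75  1.95 -0.09  1.11 -0.11]
shift now [13.4  3.7 79.8] | turn [-0.7  0.4  0.9] | shift after turn [12.8  2.6 80. ]
```

View pics/w12.png

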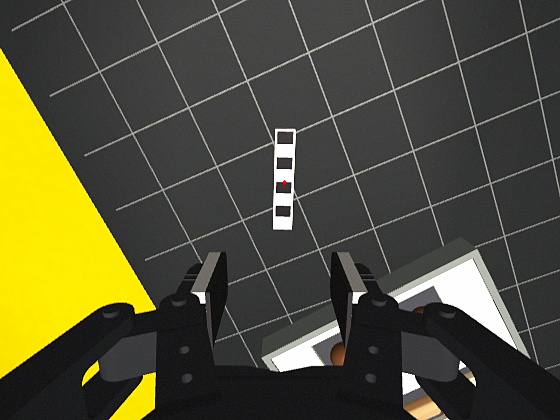

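step_arm(
  motion=[
    [15,3,30,-0.7,0.4,1],
    [0,0,40,0,0,0],
    [0,0,38,0,0,0],
    [0,0,10,0,0,0],
    [0,0,0,0,0,0],
  ],
)

```text
clock: 33.08
position: [0.478, -0.1286, 0.0193]
ee_rot: [0.843, 0.537, 0.0, 0.001]
ft_force: [-0.2, -0.4, -0.4]
grip_width: 0.538
```

```bash
python3 go.py 477.3 -129.5 5 -24
```

```text
t 33.08 pos [ 478.  -128.6   19.3] jaw ang -25.0 F [-0.2 -0.4 -0.4] open 45.9 q [-0.44  0.34  0.69  2.04 -0.29  0.85 -0.02]
shift now [-1.1 -0.2 14.3] | turn [ 0.1  0.  -1. ] | shift after turn [-1.1 -0.2 14.3]
```

step_arm(
  motion=[
    [-1,0,8,0,0,-1],
    [0,0,4,0,0,0],
    [0,0,2,0,0,0],
    [0,0,0,0,0,0],
  ],
)

```text
clock: 33.58
position: [0.4797, -0.1297, 0.0074]
ee_rot: [0.839, 0.545, 0.003, 0.002]
ft_force: [0.1, -0.0, -0.2]
grip_width: 0.543
```

step_arm(
  motion=[
    [0,0,0,0,0,0],
    [0,0,0,0,0,0],
    [0,0,0,0,0,0],
    [0,0,0,0,0,0],
    [0,0,0,0,0,0],
    [0,0,0,0,0,0],
  ],
  jaw=0,
  force=40,
)

```text
clock: 34.33
position: [0.48, -0.1296, 0.0079]
ee_rot: [0.839, 0.545, 0.003, 0.002]
ft_force: [0.3, 0.1, -0.2]
grip_width: 0.173
```

```bash
python3 go.py 477.3 -129.5 5 -24
```

```text
t 34.33 pos [ 480.  -129.6    7.9] jaw ang -24.0 F [ 0.3  0.1 -0.2] open 14.8 q [-0.42  0.37  0.67  2.05 -0.31  0.82  0.02]
shift now [-1.  -2.6  2.9] | turn [ 0.3 -0.2  0. ] | shift after turn [-1.  -2.6  2.9]
```

step_arm(
  motion=[
    [0,0,-12,0,0,0],
    [0,0,-30,0,0,0],
    [0,0,-40,0,0,0],
    [0,0,-40,0,0,0],
    [0,0,0,0,0,0],
  ],
)

```text
clock: 34.95
position: [0.4789, -0.1306, 0.1361]
ee_rot: [0.839, 0.544, 0.003, 0.002]
ft_force: [-1.0, 0.4, -1.1]
grip_width: 0.174
```

```bash
python3 go.py 545 283 130 77; python3 -c "
from h import *
cv2.imwrite('pics/w13.png',manip.camera('wrist'))"
```

```text
t 34.95 pos [ 478.9 -130.6  136.1] jaw ang -24.1 F [-1.   0.4 -1.1] open 14.8 q [-0.53  0.14  0.77  1.95 -0.11  1.09 -0.14]
shift now [ 404.5 -108.6    6.4] | turn [   0.4    0.2 -101.1] | shift after turn [ 28.7 417.8   6.1]
```

View pics/w13.png

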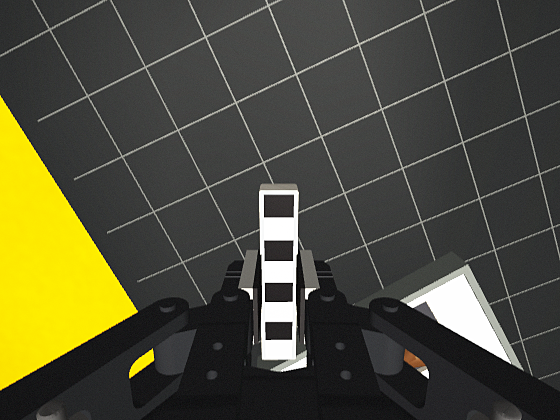

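The bar is held straight at (278,270). Moving to the purple tray.

step_arm(
  motion=[
    [30,-8,0,0,0,0],
    [40,-11,0,0,0,0],
    [40,-11,0,0,0,0],
    [40,-11,0,0,0,0],
    [40,-11,0,0,0,0],
    [40,-11,0,0,0,0],
    [40,-11,0,0,0,0],
    [40,-11,0,0,0,0],
    [40,-11,0,0,0,0],
    [30,-8,0,0,0,0],
    [12,-3,0,0,0,0],
    [0,0,0,0,0,0],
  ],
)

```text
clock: 36.5
position: [0.5361, 0.2793, 0.1224]
ee_rot: [0.841, 0.542, -0.007, 0.001]
ft_force: [0.7, -0.7, -0.9]
grip_width: 0.17
```

step_arm(
  motion=[
    [0,0,0,0,0,-10],
    [0,0,0,0,0,-10],
    [0,0,0,0,0,-10],
    [0,0,0,0,0,-10],
    [0,0,0,0,0,-10],
    [0,0,0,0,0,-10],
    [0,0,0,0,0,-10],
    [0,0,0,0,0,-10],
    [0,0,0,0,0,-10],
    [0,0,0,0,0,-10],
    [0,0,0,0,0,0],
  ],
)

```text
clock: 37.88
position: [0.5374, 0.2543, 0.1209]
ee_rot: [0.11, 0.994, -0.011, -0.006]
ft_force: [-1.0, -0.1, -0.5]
grip_width: 0.178
```

```bash
python3 go.py 545 283 60 76.9; python3 -c "
from h import *
cv2.imwrite('pics/w14.png',manip.camera('wrist'))"
```

```text
t 37.88 pos [537.4 254.3 120.9] jaw ang 77.4 F [-1.  -0.1 -0.5] open 15.2 q [-0.69  0.36  0.2   1.67 -0.07  1.14  0.88]
shift now [-1.7 31.1 60.2] | turn [-1.3 -0.6  0.5] | shift after turn [-0.9 29.7 60.9]
```

View pics/w14.png

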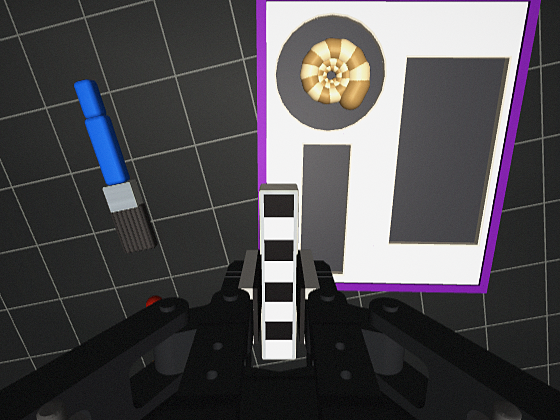

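```bash
python3 - <<'E'
from h import *
I=manip.camera_info('wrist')
o=manip.get_obs();p=o["position"]*1000;R=Ro.from_quat(o["ee_rot"])
c=cast([(303,145),(350,145),(341,273),(302,273)],I,.024)*1000;print(c,"centre",c.mean(0))
z=.1209-.0079+.014
b=cast([(261,191),(297,191),(297,359),(263,359)],I,z)*1000
print("bar corners in tool",R.inv().apply(b-p).round(1))
m=cast([(408,58),(508,58),(477,244),(390,242)],I,.024)*1000;print("mag recess",m,m.mean(0))
E
```

```text
[[495.22089035 279.23700583  24.        ]
 [502.1881558  310.35333083  24.        ]
 [594.73628685 287.84839861  24.        ]
 [588.59002355 259.19256345  24.        ]] centre [545.18383914 284.15782468  24.        ]
bar corners in tool [[ 37.9  -6.5  -5.5]
 [ 38.    8.   -5.9]
 [-41.7   9.1  -6.7]
 [-42.   -6.6  -6.3]]
mag recess [[456.25544415 355.28999831  24.        ]
 [470.26653859 416.37950213  24.        ]
 [592.63498127 388.25284964  24.        ]
 [577.76569013 327.04070698  24.        ]] [524.23066354 371.74076426  24.        ]
```

```bash
python3 go.py 543.2 284 40 76.9
```

```text
t 37.92 pos [537.4 254.2 120.9] jaw ang 77.2 F [ 0.2 -1.4  0.1] open 14.8 q [-0.69  0.36  0.2   1.67 -0.07  1.14  0.88]
shift now [ 0.2 32.1 80.2] | turn [-1.3 -0.6  0.3] | shift after turn [ 1.1 30.3 80.9]
```

step_arm(
  motion=[
    [0,31,0,-1.3,-0.6,0.5],
    [0,0,0,0,0,0],
    [0,0,25,0,0,0],
    [0,0,25,0,0,0],
    [0,0,20,0,0,0],
    [0,0,0,0,0,0],
  ],
)

```text
clock: 38.67
position: [0.5455, 0.2783, 0.0489]
ee_rot: [0.129, 0.992, -0.002, 0.001]
ft_force: [0.1, -0.4, -0.8]
grip_width: 0.173
```

```bash
python3 go.py 543.2 284 25.5 76.9
```

```text
t 38.67 pos [545.5 278.3  48.9] jaw ang 75.2 F [ 0.1 -0.4 -0.8] open 14.8 q [-0.7   0.47  0.19  1.69 -0.1   0.99  0.84]
shift now [ 3.7  5.  23.3] | turn [-0.2  0.1 -1.7] | shift after turn [ 3.5  5.  23.4]
```

step_arm(
  motion=[
    [4,5,0,0,0,-1.7],
    [0,0,0,0,0,0],
    [0,0,8,0,0,0],
    [0,0,4,0,0,0],
    [0,0,0,0,0,0],
  ],
)

```text
clock: 39.3
position: [0.5442, 0.2845, 0.0389]
ee_rot: [0.114, 0.993, -0.001, 0.003]
ft_force: [-0.4, -0.8, 0.1]
grip_width: 0.174
```

```bash
python3 go.py 543.2 284 25.5 76.9
```

```text
t 39.30 pos [544.2 284.5  38.9] jaw ang 76.9 F [-0.4 -0.8  0.1] open 14.9 q [-0.7   0.48  0.18  1.7  -0.09  0.97  0.85]
shift now [ 0.9 -0.6 13.4] | turn [-0.1  0.3 -0. ] | shift after turn [ 0.8 -0.7 13.4]
```

step_arm(
  motion=[
    [0,0,5,0,0.3,0],
    [0,0,5,0,0,0],
    [0,0,2,0,0,0],
    [0,0,1,0,0,0],
    [0,0,0,0,0,0],
  ],
)

```text
clock: 39.92
position: [0.5445, 0.2844, 0.0261]
ee_rot: [0.115, 0.993, -0.0, -0.0]
ft_force: [-1.2, -0.0, -0.8]
grip_width: 0.174
```

```bash
python3 go.py 543.2 284 25.5 76.9
```

```text
t 39.92 pos [544.5 284.4  26.1] jaw ang 76.8 F [-1.2 -0.  -0.8] open 14.8 q [-0.7   0.5   0.18  1.7  -0.1   0.95  0.86]
shift now [ 1.2 -0.7  0.6] | turn [-0.1 -0.  -0.1] | shift after turn [ 1.2 -0.7  0.6]
```

Down. I'll release it, retreat and check.

step_arm(
  motion=[
    [0,0,0,0,0,0],
    [0,0,0,0,0,0],
    [0,0,0,0,0,0],
  ],
  jaw=28,
)

```text
clock: 40.3
position: [0.5444, 0.2843, 0.0258]
ee_rot: [0.115, 0.993, -0.001, -0.0]
ft_force: [0.4, -0.2, 0.2]
grip_width: 0.26
```

step_arm(
  motion=[
    [0,0,-15,0,0,0],
    [0,0,-35,0,0,0],
    [0,0,-45,0,0,0],
    [0,0,-45,0,0,0],
    [0,0,0,0,0,0],
  ],
)

```text
clock: 40.92
position: [0.5439, 0.2848, 0.1732]
ee_rot: [0.114, 0.993, -0.0, -0.0]
ft_force: [0.2, -0.2, -0.4]
grip_width: 0.332
```

```bash
python3 go.py 635 126 130 80; python3 -c "
from h import *
cv2.imwrite('pics/w15.png',manip.camera('wrist'))"
```

```text
t 40.92 pos [543.9 284.8 173.2] jaw ang 76.9 F [ 0.2 -0.2 -0.4] open 28.3 q [-0.72  0.34  0.2   1.58 -0.07  1.23  0.84]
shift now [-124.8 -133.9   43.3] | turn [-0.1 -0.  -3.1] | shift after turn [-117.3 -140.5   43.2]
```

View pics/w15.png

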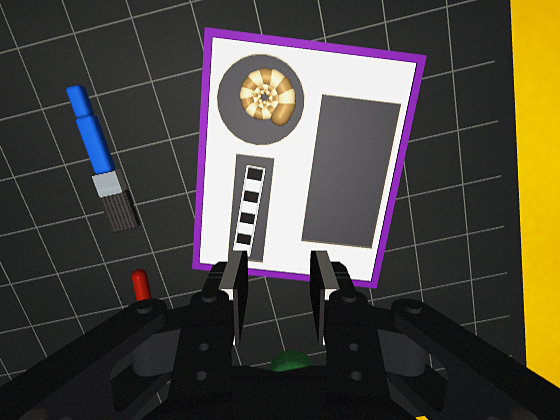

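step_arm(
  motion=[
    [-17,-14,2,0,0,0],
    [-24,-20,3,0,0,0],
    [-24,-20,3,0,0,0],
    [-24,-20,3,0,0,0],
    [-24,-20,3,0,0,0],
    [-24,-20,3,0,0,0],
    [-17,-14,2,0,0,-4],
    [0,0,0,0,0,0],
  ],
  jaw=46,
)

```text
clock: 41.98
position: [0.6631, 0.1197, 0.1451]
ee_rot: [0.078, 0.997, -0.003, -0.007]
ft_force: [0.1, -0.3, -0.3]
grip_width: 0.539
```

```bash
python3 go.py 635.5 126.3 60 81.2;  python3 -c "
from h import *
I=manip.camera_info('wrist');im=manip.camera('wrist')
p=proj((.6355,.1263,.007),I)[0];cv2.circle(im,tuple(int(v) for v in p),2,(255,0,0),-1)
cv2.imwrite('pics/w16.png',im)"
```

```text
t 41.98 pos [663.1 119.7 145.1] jaw ang 81.1 F [ 0.1 -0.3 -0.3] open 46.0 q [-0.43  0.51  0.26  1.42 -0.13  1.24  1.25]
shift now [27.2  2.9 85.4] | turn [-0.4 -0.7 -0.1] | shift after turn [28.2  2.3 85.1]
```

View pics/w16.png

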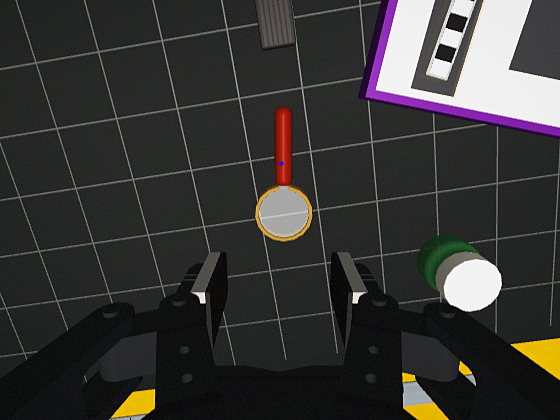

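step_arm(
  motion=[
    [27,4,0,-0.4,-0.7,0],
    [0,0,35,0,0,0],
    [0,0,40,0,0,0],
    [0,0,35,0,0,0],
    [0,0,10,0,0,0],
    [0,0,0,0,0,0],
  ],
)

```text
clock: 42.78
position: [0.6316, 0.1402, 0.0238]
ee_rot: [0.077, 0.997, 0.003, -0.001]
ft_force: [0.4, -0.6, -0.1]
grip_width: 0.533
```

```bash
python3 go.py 635.3 127.3 3.5 81.2
```

```text
t 42.77 pos [631.6 140.2  23.8] jaw ang 81.2 F [ 0.4 -0.6 -0.1] open 45.6 q [-0.46  0.57  0.23  1.61 -0.15  0.98  1.24]
shift now [ -5.7 -12.3  20.2] | turn [ 0.3 -0.1 -0. ] | shift after turn [ -5.6 -12.2  20.3]
```

step_arm(
  motion=[
    [-5,-12,0,0.3,0,0],
    [0,0,0,0,0,0],
    [0,0,6,0,0,0],
    [0,0,0,0,0,0],
  ],
)

```text
clock: 43.28
position: [0.6372, 0.127, 0.0214]
ee_rot: [0.077, 0.997, 0.001, 0.002]
ft_force: [-0.3, -0.1, -0.1]
grip_width: 0.534
```

```bash
python3 go.py 635.3 127.3 3.5 81.2
```

```text
t 43.27 pos [637.2 127.   21.4] jaw ang 81.1 F [-0.3 -0.1 -0.1] open 45.6 q [-0.44  0.57  0.23  1.61 -0.15  0.97  1.25]
shift now [ 1.9 -0.1 17.9] | turn [ 0.1  0.2 -0.1] | shift after turn [ 1.9 -0.  17.9]
```

step_arm(
  motion=[
    [2,0,8,0,0.2,0],
    [0,0,6,0,0,0],
    [0,0,3,0,0,0],
    [0,0,1.5,0,0,0],
    [0,0,0,0,0,0],
  ],
)

```text
clock: 43.9
position: [0.6347, 0.1277, 0.0011]
ee_rot: [0.077, 0.997, 0.001, -0.0]
ft_force: [-0.4, 0.7, 0.4]
grip_width: 0.544
```

```bash
python3 go.py 635.3 127.3 3.5 81.2
```

```text
t 43.90 pos [634.7 127.7   1.1] jaw ang 81.2 F [-0.4  0.7  0.4] open 46.5 q [-0.44  0.6   0.22  1.62 -0.16  0.94  1.26]
shift now [-0.6 -0.3 -2.4] | turn [ 0.1 -0.1 -0. ] | shift after turn [-0.6 -0.3 -2.4]
```

step_arm(
  motion=[
    [0,0,-2.5,0,0,0],
    [0,0,0,0,0,0],
  ],
)

```text
clock: 44.15
position: [0.635, 0.1278, 0.0042]
ee_rot: [0.077, 0.997, 0.001, -0.0]
ft_force: [-0.1, 0.2, 0.5]
grip_width: 0.538
```

step_arm(
  motion=[
    [0,0,0,0,0,0],
    [0,0,0,0,0,0],
    [0,0,0,0,0,0],
    [0,0,0,0,0,0],
    [0,0,0,0,0,0],
    [0,0,0,0,0,0],
  ],
  jaw=0,
  force=40,
)

```text
clock: 44.9
position: [0.6352, 0.1278, 0.0046]
ee_rot: [0.077, 0.997, 0.001, 0.0]
ft_force: [-0.7, 0.5, 0.3]
grip_width: 0.141
```

```bash
python3 go.py 635.3 127.3 3.5 81.2
```

```text
t 44.90 pos [635.2 127.8   4.6] jaw ang 81.1 F [-0.7  0.5  0.3] open 12.0 q [-0.44  0.59  0.23  1.62 -0.16  0.95  1.26]
shift now [-0.1 -0.5  1.1] | turn [ 0.1  0.  -0.1] | shift after turn [-0.1 -0.5  1.1]
```

step_arm(
  motion=[
    [0,0,-12,0,0,0],
    [0,0,-30,0,0,0],
    [0,0,-40,0,0,0],
    [0,0,-40,0,0,4],
    [0,0,0,0,0,0],
  ],
)

```text
clock: 45.52
position: [0.6352, 0.1273, 0.1331]
ee_rot: [0.113, 0.994, 0.001, 0.0]
ft_force: [0.1, 0.5, -0.9]
grip_width: 0.144
```

```bash
python3 go.py 514.3 373.7 130 76.9
```

```text
t 45.52 pos [635.2 127.3 133.1] jaw ang 77.0 F [ 0.1  0.5 -0.9] open 12.3 q [-0.47  0.45  0.27  1.53 -0.13  1.17  1.17]
shift now [173.2 212.9   3.6] | turn [0.2 0.  0.1] | shift after turn [173.6 212.6   3.1]
```

step_arm(
  motion=[
    [20,25,0,0,0,0],
    [29,36,0,0,0,0],
    [29,36,0,0,0,0],
    [29,36,0,0,0,0],
    [29,36,0,0,0,0],
    [22,26,0,0,0,0],
    [10,12,0,0,0,0],
    [0,0,0,0,0,0],
    [0,0,0,0,0,0],
  ],
)

```text
clock: 46.65
position: [0.514, 0.3688, 0.131]
ee_rot: [0.113, 0.994, -0.001, -0.001]
ft_force: [-0.3, -1.1, -0.3]
grip_width: 0.14
```

```bash
python3 go.py 514.3 373.7 60 76.9; python3 -c "
from h import *
cv2.imwrite('pics/w17.png',manip.camera('wrist'))"
```

```text
t 46.65 pos [514.  368.8 131. ] jaw ang 77.0 F [-0.3 -1.1 -0.3] open 11.9 q [-0.83  0.42  0.17  1.57 -0.07  1.16  0.7 ]
shift now [ 0.7  5.  71. ] | turn [-0.1 -0.1  0.1] | shift after turn [ 0.8  4.8 71. ]
```

View pics/w17.png

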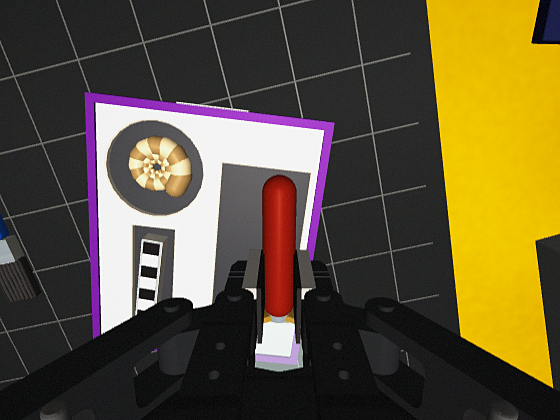

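```bash
python3 - <<'E'
from h import *
I=manip.camera_info('wrist')
o=manip.get_obs();p=o["position"]*1000;R=Ro.from_quat(o["ee_rot"])
c=cast([(221,164),(310,173)],I,.024)*1000;a=np.radians(-13.1);e=np.array([np.cos(a),np.sin(a)])
print(c,"recess centre",c[:,:2].mean(0)+63*e)
print("handle end in tool",R.inv().apply(cast((278,177),I,.131-.0046+.007)*1000-p))
E
```

```text
[[474.19083018 335.74368462  24.        ]
 [495.05539908 396.92650304  24.        ]] recess centre [545.98360057 352.05606146]
handle end in tool [[43.06370319  0.33326561 -2.37876015]]
```

The recess isn't where it was: the purple tray has turned about 6° and shifted since I placed the bar. I'm re-measuring before lowering.

```bash
python3 - <<'E'
from h import *
im=manip.camera("top");cv2.imwrite("pics/top1.png",im)
cv2.imwrite("pics/ct1.png",cv2.resize(im[180:330,40:240],None,fx=4,fy=4,interpolation=cv2.INTER_CUBIC))
cv2.imwrite("pics/s1.png",manip.camera("scene"))
E
```

```text
(no output)
```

View pics/top1.png

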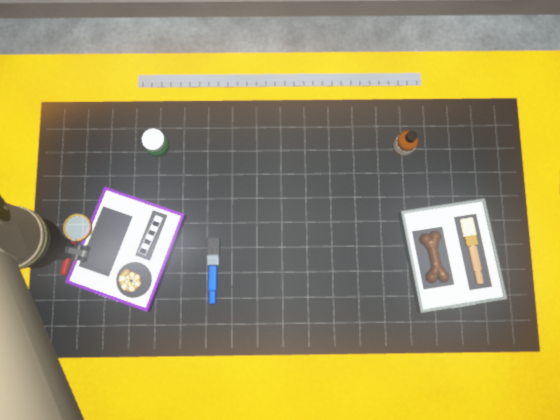

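View pics/s1.png

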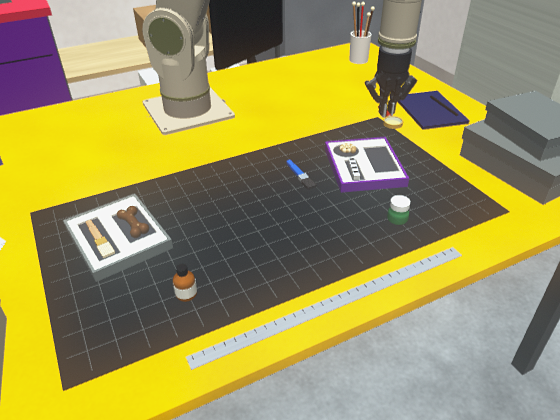

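```bash
python3 - <<'E'
from h import *
im=cv2.imread("pics/top1.png"); I=manip.camera_info("top")
H,S,V=cv2.split(cv2.cvtColor(im,cv2.COLOR_BGR2HSV))
def roi(m,x0,y0,x1,y1):
    o=np.zeros(m.shape,np.uint8);o[y0:y1,x0:x1]=m[y0:y1,x0:x1];return o
for n,b in(("purple",(55,180,190,315)),("grey",(395,190,515,318))):
    white=roi((V>175)&(S<60),*b)
    cs,h=cv2.findContours(white,cv2.RETR_CCOMP,cv2.CHAIN_APPROX_NONE)
    for c,hh in zip(cs,h[0]):
        if hh[3]>=0 and cv2.contourArea(c)>100: print(n,"  recess",wrect(c[:,0],I,.0225)[0])
        elif cv2.contourArea(c)>1000: print(n,"foam",wrect(c[:,0],I,.024)[0])
c=roi((S>60)&(V>130)&(H<32),112,260,155,300)
print("ammo",rect(c,I,.03)[0])
E
```

```text
purple foam [529.  305.9 190.3 159.7 -19.8]
purple   recess [466.1 288.1  69.6  67.8   1.7]
purple   recess [554.6 256.4  96.   33.  -19.5]
grey foam [ 508.4 -336.4  200.8  168.8    8.2]
grey   recess [ 503.4 -296.4  117.7   63.2    8.2]
grey   recess [ 514.8 -375.9  148.    47.2    8.2]
ammo [480.  302.7  15.7  13.4  89.4]
```

View pics/ct1.png

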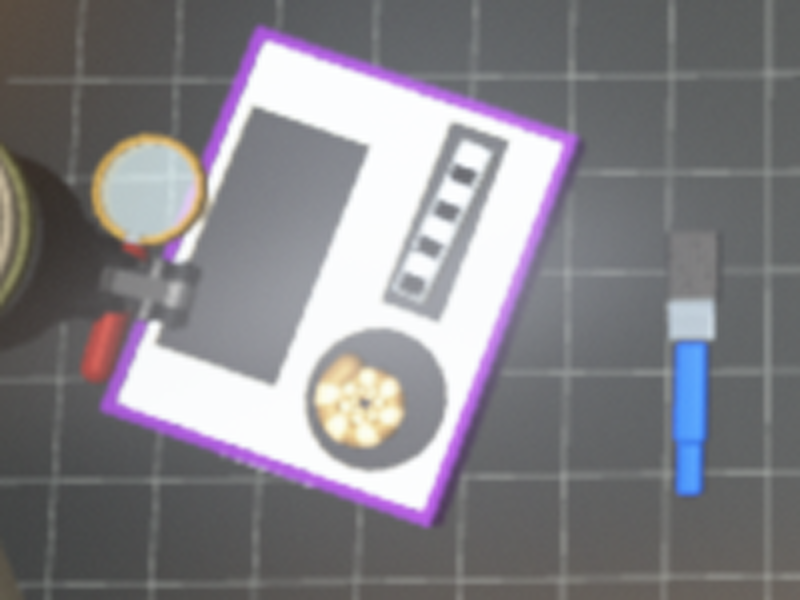

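The tray is now centred near (529,306) mm at −19.5°. Most likely the opening fingers jammed in the narrow bar recess and dragged it on the lift. The bar and ammonite are still in their recesses, so I'll place the magnifier at the new pose.

```bash
python3 go.py 532.2 349.7 60 70.5
```

```text
t 46.80 pos [513.9 369.1 131.1] jaw ang 77.0 F [-0.5  0.5 -0. ] open 12.1 q [-0.83  0.42  0.17  1.57 -0.07  1.16  0.7 ]
shift now [-22.3 -14.6  71.1] | turn [-0.1 -0.1  6.5] | shift after turn [-23.8 -12.2  71.1]
```

step_arm(
  motion=[
    [-11,-7,0,0,0,3],
    [-11,-7,0,0,0,3.5],
    [0,0,0,0,0,0],
    [0,0,25,0,0,0],
    [0,0,25,0,0,0],
    [0,0,12,0,0,0],
    [0,0,0,0,0,0],
  ],
)

```text
clock: 47.68
position: [0.5353, 0.3462, 0.0686]
ee_rot: [0.176, 0.984, -0.001, 0.0]
ft_force: [-0.5, -0.2, 1.1]
grip_width: 0.144
```

```bash
python3 go.py 532.2 349.7 40 70.5
```

```text
t 47.67 pos [535.3 346.2  68.6] jaw ang 69.7 F [-0.5 -0.2  1.1] open 12.3 q [-0.8   0.49  0.19  1.61 -0.1   1.05  0.64]
shift now [ 4.1  2.3 28.6] | turn [-0.1  0.  -0.8] | shift after turn [ 4.1  2.3 28.6]
```

step_arm(
  motion=[
    [4,2,0,0,0,-0.8],
    [0,0,0,0,0,0],
    [0,0,15,0,0,0],
    [0,0,12,0,0,0],
    [0,0,0,0,0,0],
  ],
)

```text
clock: 48.3
position: [0.5328, 0.3505, 0.0418]
ee_rot: [0.169, 0.986, 0.001, 0.001]
ft_force: [-0.2, -0.0, 0.0]
grip_width: 0.143
```

```bash
python3 go.py 532.2 349.7 23 70.5; python3 -c "
from h import *
cv2.imwrite('pics/w18.png',manip.camera('wrist'))"
```

```text
t 48.30 pos [532.8 350.5  41.8] jaw ang 70.6 F [-0.2 -0.   0. ] open 12.2 q [-0.8   0.52  0.18  1.63 -0.11  1.    0.65]
shift now [ 0.3 -1.  18.8] | turn [0.1 0.1 0.1] | shift after turn [ 0.3 -1.  18.8]
```

View pics/w18.png

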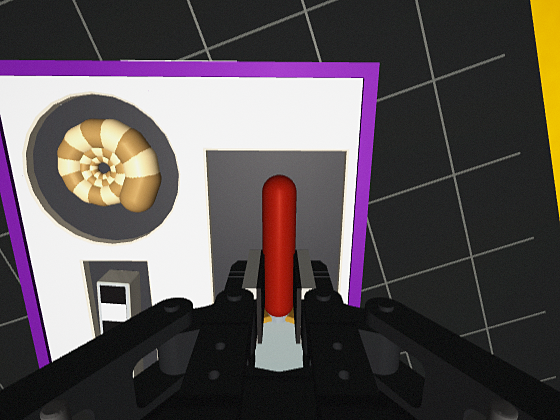

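The handle (279) is centred in the recess (cols 207–347), so I'm lowering it.

step_arm(
  motion=[
    [0,-1,7,0,0,0],
    [0,0,6,0,0,0],
    [0,0,3,0,0,0],
    [0,0,1,0,0,0],
    [0,0,0,0,0,0],
  ],
)

```text
clock: 48.98
position: [0.5331, 0.3498, 0.0246]
ee_rot: [0.169, 0.986, 0.001, 0.002]
ft_force: [-0.4, 0.4, -0.6]
grip_width: 0.144
```

```bash
python3 go.py 532.2 349.7 22.6 70.5
```

```text
t 48.98 pos [533.1 349.8  24.6] jaw ang 70.6 F [-0.4  0.4 -0.6] open 12.3 q [-0.79  0.54  0.18  1.64 -0.11  0.97  0.66]
shift now [ 0.8 -0.4  2. ] | turn [0.2 0.2 0.1] | shift after turn [ 0.8 -0.4  2. ]
```

step_arm(
  motion=[
    [0,0,1.2,0,0,0],
    [0,0,0.8,0,0,0],
    [0,0,0,0,0,0],
  ],
)

```text
clock: 49.35
position: [0.5334, 0.35, 0.0229]
ee_rot: [0.169, 0.986, 0.001, 0.002]
ft_force: [-0.2, -0.5, -0.3]
grip_width: 0.146
```

step_arm(
  motion=[
    [0,0,0,0,0,0],
    [0,0,0,0,0,0],
    [0,0,0,0,0,0],
    [0,0,0,0,0,0],
  ],
  jaw=24,
)

```text
clock: 49.85
position: [0.5336, 0.3502, 0.0232]
ee_rot: [0.169, 0.986, 0.002, 0.002]
ft_force: [-0.1, 1.4, 0.2]
grip_width: 0.278
```

```bash
python3 go.py 532.2 349.7 23 70.5
```

```text
t 49.85 pos [533.6 350.2  23.2] jaw ang 70.6 F [-0.1  1.4  0.2] open 23.8 q [-0.79  0.54  0.18  1.64 -0.11  0.96  0.66]
shift now [ 1.1 -0.9  0.2] | turn [0.2 0.2 0.1] | shift after turn [ 1.1 -0.9  0.2]
```

Fingers freely open at 23.8 mm. Lifting gently, then checking with all cameras.

step_arm(
  motion=[
    [0,0,-4,0,0,0],
    [0,0,-8,0,0,0],
    [0,0,-20,0,0,0],
    [0,0,-35,0,0,0],
    [0,0,-40,0,0,0],
    [0,0,-40,0,0,0],
    [-10,-10,0,0,0,0],
    [0,0,0,0,0,0],
  ],
)

```text
clock: 50.85
position: [0.54, 0.3366, 0.1832]
ee_rot: [0.169, 0.986, 0.004, 0.004]
ft_force: [-0.1, -0.2, 0.6]
grip_width: 0.28
```

```bash
python3 go.py 532.2 349.7 23 70.5; python3 - <<'E'
from h import *
cv2.imwrite('pics/w19.png',manip.camera('wrist'))
cv2.imwrite("pics/top2.png",manip.camera('top'))
s=manip.camera('scene');cv2.imwrite("pics/s2.png",s)
cv2.imwrite("pics/s2c.png",cv2.resize(s[115:210,300:440],None,fx=5.5,fy=5.5,interpolation=cv2.INTER_CUBIC))
E
```

```text
t 50.85 pos [540.  336.6 183.2] jaw ang 70.5 F [-0.1 -0.2  0.6] open 23.9 q [-0.79  0.38  0.21  1.52 -0.08  1.25  0.66]
shift now [ 12.8   8.4 160.2] | turn [0.5 0.4 0. ] | shift after turn [ 11.7   9.7 160.2]
```

View pics/w19.png

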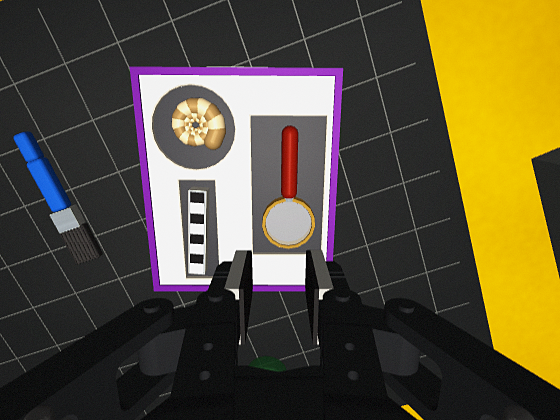

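View pics/s2c.png

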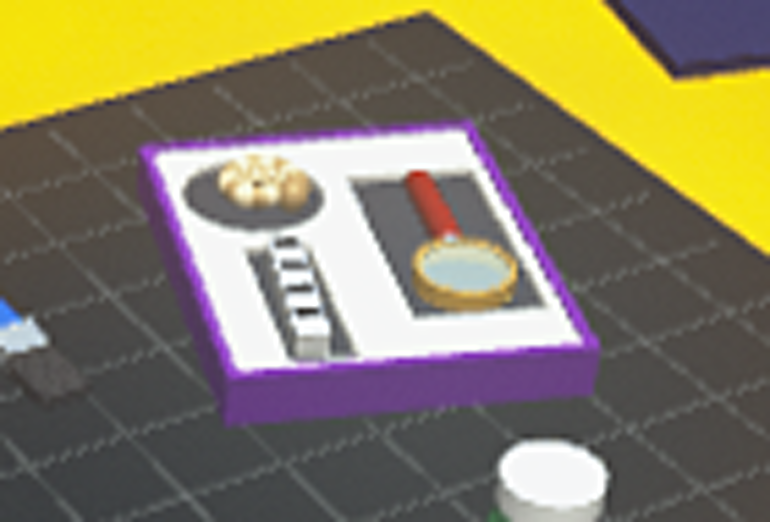

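The wrist view shows the magnifier (290,190), bar (197,232) and ammonite (196,124) all in their recesses. I'll take a second viewpoint and triangulate heights to confirm they're fully down.

```bash
python3 - <<'E'
from h import *
import pickle
pickle.dump(manip.camera_info('wrist'),open('I19.pkl','wb'))
im=cv2.imread('pics/w19.png')
cv2.imwrite('pics/w19c.png',cv2.resize(im[60:300,130:350],None,fx=2.5,fy=2.5,interpolation=cv2.INTER_CUBIC))
E
```

step_arm(
  motion=[
    [-30,-30,0,0,0,0],
    [-30,-45,0,0,0,0],
    [-30,-45,0,0,0,0],
    [-20,-30,0,0,0,0],
    [0,0,0,0,0,0],
    [0,0,0,0,0,0],
  ],
)

```text
clock: 51.75
position: [0.5908, 0.1593, 0.1754]
ee_rot: [0.165, 0.986, 0.001, -0.001]
ft_force: [0.2, -0.8, -0.8]
grip_width: 0.277
```

```bash
python3 - <<'E'
from h import *
import pickle
I=manip.camera_info('wrist');pickle.dump(I,open('I20.pkl','wb'))
im=manip.camera('wrist')
print(manip.get_obs()["position"],manip.get_obs()["clock"])
cv2.imwrite('pics/w20.png',im)
E
```

```text
[0.59080671 0.15911266 0.17538458] 51.8
```

View pics/w20.png

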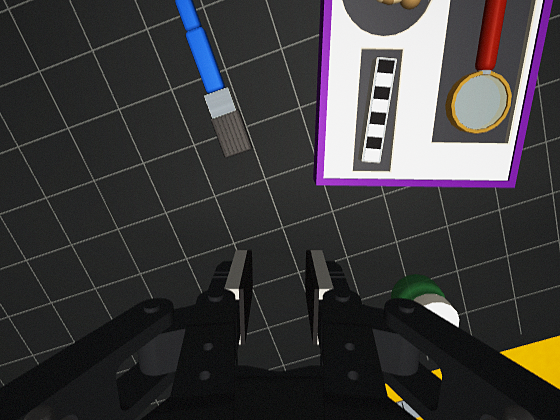

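View pics/w19c.png

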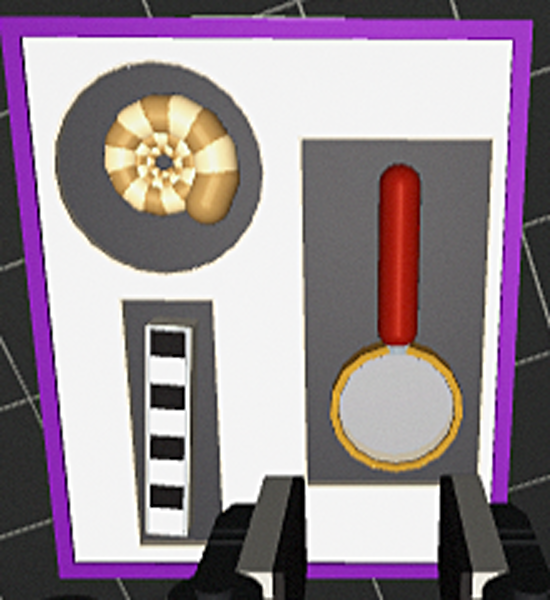

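View pics/top2.png

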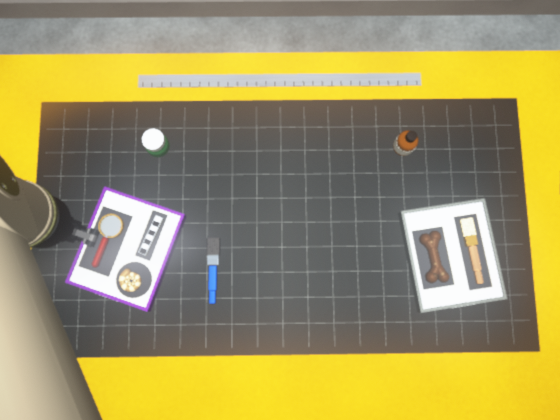

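```bash
python3 - <<'E'
from h import *
import pickle
A,B=pickle.load(open('I19.pkl','rb')),pickle.load(open('I20.pkl','rb'))
im=cv2.imread('pics/w20.png');cv2.imwrite('pics/w20c.png',cv2.resize(im[40:190,310:520],None,fx=3.8,fy=3.8,interpolation=cv2.INTER_CUBIC))
P=[i["camera_matrix"]@np.c_[i["R"],i["t"]] for i in(A,B)]
# sub-pixel: refine corners
ga,gb=[cv2.cvtColor(cv2.imread(f),cv2.COLOR_BGR2GRAY) for f in('pics/w19.png','pics/w20.png')]
a=np.array([(188,274.4),(205.8,274.6),(188,189.2),(206.6,190),(179.2,179.6),(186.4,278)],np.float32).reshape(-1,1,2)
b=np.array([(362,161),(380,163),(377,57),(396,58),(361,49),(354,170)],np.float32).reshape(-1,1,2)
cr=(3,40,.01)
a=cv2.cornerSubPix(ga,a,(3,3),(-1,-1),cr)[:,0];b=cv2.cornerSubPix(gb,b,(3,3),(-1,-1),cr)[:,0]
X=cv2.triangulatePoints(P[0],P[1],a.T.astype(float),b.T.astype(float));X=(X[:3]/X[3]).T*1000
print(np.c_[a,b].round(1));print(X.round(1))
E
```

```text
[[186.1 271.5 361.  160.4]
 [203.  276.7 379.3 162.4]
 [188.5 190.2 377.5  57.5]
 [204.8 191.8 395.8  59.2]
 [178.3 179.5 361.4  48.6]
 [185.6 277.5 352.4 170.4]]
[[585.  233.8  30. ]
 [592.2 247.5  33.2]
 [513.4 266.8  30. ]
 [519.2 279.7  30.6]
 [502.7 259.2  20.8]
 [593.6 226.5  20.4]]
```

View pics/w20c.png

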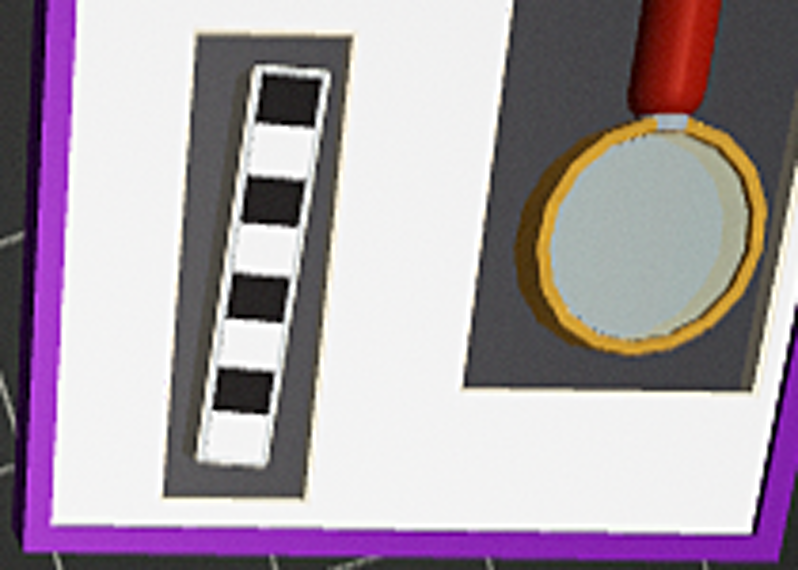

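The bar top is level at 30–33 mm, about 10 mm above the recess edge. Seated it should be 8 mm above; lying on the foam it would be 14 mm. One last numeric check of the bystanders, then I'll hand in.

```bash
python3 - <<'E'
from h import *
a,b=[cv2.imread(f'pics/top{i}.png').astype(np.float32) for i in(0,2)]
for n,(x0,y0,x1,y1) in dict(wire=(200,230,226,310),jar=(135,122,178,162),bottle=(388,122,424,160),grey=(395,192,430,318)).items():
    g=[cv2.cvtColor(i[y0:y1,x0:x1],cv2.COLOR_BGR2GRAY) for i in(a,b)]
    print(n,"shift px",np.round(cv2.phaseCorrelate(*g)[0],2),"mean diff",abs(g[0]-g[1]).mean().round(2))
print(manip.get_obs()["clock"],manip.get_obs()["ft_force"].round(1)); print(manip.hand_in())
E
```

```text
wire shift px [ 0.46 -0.06] mean diff 3.39
jar shift px [ 0.53 -0.03] mean diff 1.29
bottle shift px [-0.06 -0.03] mean diff 0.77
grey shift px [-0.09  0.03] mean diff 1.92
51.8 [-0.2  0.  -0.5]
the job is handed in; nothing more can be done
None
```

All five items are in their own recesses and the job is handed in, at about 52 s of the 136 s allowed. They went in the order you listed: bone and soft brush in the grey tray, then ammonite, scale bar and magnifying glass in the purple one.

**One thing went wrong:** the purple tray shifted about 28 mm and turned about 6° when I released the scale bar. Most likely the opening fingers jammed in the narrow bar recess and dragged or lifted the tray as the arm rose. The ammonite was already in the tray by then, so it was moved along with it. I re-measured the tray and placed the magnifier at its new position. I did not move the tray back.

**Gentle placing:** I lowered both fossils until they touched the recess floor before letting go. The soft brush was released about 2 mm above the floor.

**Final checks:**
- **In the recesses:** the last top view shows all five items inside their outlines, and a close wrist view confirms the three in the purple tray.
- **Scale bar:** its top is level to about 3 mm and about 10 mm above the recess edge. It should be 8 mm if fully down and 14 mm if it were lying on the foam, so I take it as seated.
- **Other heights:** I did not measure the heights of the other four items.
- **Bystanders:** the wire brush, jar and bottle moved no more than about 0.5 pixel (about 1 mm) in the top view, which is within measurement noise.
- **Arm:** it ended well clear, touching nothing.

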